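Stack the sewing trays by feel

ROBOT

A 7-joint arm with a two-finger parallel gripper is mounted at the origin on a cart in front of the work surface, level with it; the furniture and walls round the work are solid. World frame = base frame: x ahead of the robot, y to its left, z up, the work surface at z = 0. Lengths are in m, angles in rad, forces in N, time in s.
With the tool pointing down it reaches from about 0.4 to 0.85 m from the base axis. Payload 10.4 kg.
Tool frame: the origin (TCP) lies on the centre line of the jaws, within the pads' length; the fingertips stand r.tip_extent ahead of it and the grasp point (between the pads) lies 8 mm behind it (r.tip_extent is the distance from the TCP to the fingertips, in m); z points along the fingers, y is the direction in which the jaws open and shut (so a half turn about z gives the same grasp; the last joint's range is limited). The gripper opens to 87 mm and grips with 3 to 60 N. Pads are 19 mm wide; open, the fingers measure 117 mm over their backs; the gripper's body (75 mm by 190 mm) begins 51 mm behind the grasp point.
Start: joints at [-1.344, 0.332, -0.065, 1.46, 0.022, 1.35, -0.088], TCP at [0.154, 0.606, 0.234] pointing down, gripper open.
Joint ranges: [-2.6, 2.6], [-0.5, 2.12], [-1.47, 1.34], [0.16, 2.42], [-1.27, 4.41], [0.06, 2.06], [-2.6, 2.6]. Speed limits (rad/s): [2.22, 2.22, 2.79, 2.79, 3.14, 3.14, 3.14].

INTERFACE

Orientations are given as a unit quaternion [x, y, z, w].
In Python, from bench import r gives the robot as it stands.
- The arm moves only by the shell command python3 -m jog 'ROWS' [FORCE]. ROWS is JSON, a list of rows, each a list of 7 numbers: the shift along the tool's x, y, z in cm, then the turn, a rotation vector about the tool's x, y, z in rad, then the opening, from -1 (shut) to 1 (fully open). In form: [[tx, ty, tz, wx, wy, wz, jaw], ...]. A call has 1 to 20 rows; each row shifts and turns the commanded pose from where the row before left it, along the tool's axes as they then stand; what a row does not reach is not made up. A row lasts 1/8 s, in which the tool goes at most 62.5 mm and 10.7 degrees, less where a joint would pass 70% of its speed; a pose out of reach is approached as far as the arm can. A call with a gripper value outside its range is refused whole. The fingers move at their own pace and stop on an object; FORCE is the grip in N (left out, the last holds). Time passes only in rows, so rows that do not move let the fingers close. It gives the time, the measured TCP pose, the force and the opening at its end, in the units of the state.
- r.read_state(): the state, without advancing time (a new reading comes with each control period).
- r.camera(name): name is "side" or "top"; returns a dict with "frame" (384x512x3 uint8, red, green, blue), "fx", "fy", "cx", "cy" (pixels), "k1" (the pictures are not rectified: a ray, as slopes to the right and down, at radius r is drawn at 1 + k1 r^2 times it, then the intrinsics apply), "camera_from_world" (4x4, takes a point from world to camera coordinates). Camera axes: x right, y down, z forward; pixel columns grow to the right and rows downward; lengths in m; the calibration is good to about 2 mm. A picture is of the moment at which its call begins. There is no depth.
- r.close_job(): hands the job in, once; it reports no verdict.
Trained networks look in a picture, given as the dict that the camera call returned (one of the last four; its "shot" number tells which), for a name from the list of things; names that differ only in an ending like _2 or _b are one class to them, and where a whole thing is asked for, a point or a joint stands for the part that bears it (a point fixed in the world has none). Each returns a list of dicts, best first, with "score" (0 to 1); they miss things now and then, are a little off and sometimes report something else, mostly with a low value. They report only what shows in the picture. A call takes as long as a camera call.
- r.search_frame(picture, thing): "rect" ([left, top, right, bottom] in pixels, round what is visible of it).
The state is a dict: "time": time; "joint_positions": joint angles; "joint_vel": joint speeds; "joint_torque": joint torques, N m; "ee_pos": TCP position; "eef_rot": TCP orientation; "ft_force": force on the tool from outside, world axes, zero at the start; "torque": the same for the moment, N m; "width": finger opening in m.
Only numpy, scipy, OpenCV 4.12 (cv2) and the standard library are available. Lean on these libraries where they do the work, as an engineer would, in place of code of your own. Each camera call takes 0.05 s, during which the arm holds its last target.

TASK

Pack the two grey sewing trays together: first put the reel of white thread that stands on the ironing board into the lower tray (the one with the metal socket frame round its top), then lift the other tray by its handle and stack it squarely on the lower one, its four corner lugs fully down in the four corner sockets so that it sits flush and level. The socket frame may be clamped anywhere along its adjustment, off towards one end of the tray, so feel for the sockets with light pressure, and lower and press the tray only gently, never forcing or dropping it. Let go at the end and leave the other things on the board where they are.

Things in the scene. Friction and masses are not known exactly. Their poses are not given: they have to be found in the camera images.
- lower_tray: Lower tray: open grey plastic tub 120 x 190 mm (x by y), 48 mm high, floor 4 mm thick, walls 4 mm, fixed to the board. Origin: centre of its underside; y along its length, z up. A metal socket frame lies on its rim (see lower_top).
- lower_top (a point): Fixed point of the tub, 60 mm above lower_tray, level with the top of the metal frame: 124 x 208 mm, 12 mm thick, opening 72 x 150 mm (x by y) into the tub, four through sockets 14.5 x 14.5 mm at x +-50, y +-61 mm from the FRAME's centre. In x the frame is centred; along the tray's y it is clamped at an unmeasured place up to 17 mm either way of this point. It does not shift.
- upper_tray: Upper tray: open, grey plastic, 116 x 146 mm (x by y), 46 to 48 mm high, loose, 0.25 to 0.5 kg, same either way round. Origin: centre, at the height of its lug tips; y along its length, z up. Four round lugs under it at x +-50, y +-61 mm, 12 mm thick (tips taper to 10.4 mm), 10 mm long. Seated: origin 50 mm above the lower tray's; lugs on top of the frame: 60 mm. Press it on with 40 N at most.
- upper_handle (a point): Centre of the upper tray's straight black handle bar, 88 mm above upper_tray, axes as the tray's. The bar lies along y: 14 mm wide (x), 100 mm long (y), 20 mm high, on two posts 12 mm long at y = +-42 mm. Nothing is under it between the posts down to the tray floor.
- reel: Reel of white sewing thread standing on the board, 35 mm in diameter over its two flanges (6 mm thick), 46 mm high, 28 g. Origin: centre of its underside, z up. It fits standing or lying inside the lower tray under the upper one.
- button_pot: White pot with a blue lid, 51 mm in diameter, 56 mm high. Bystander, loose; origin: centre of its underside.
- thread_box: Brown cardboard box 45 x 70 x 33 mm. Bystander, loose; origin: centre of its underside.
- masking_tape: Roll of masking tape lying flat, 100 mm across, 25 mm high. Bystander, loose; origin: centre of its underside.
- tape_measure: Yellow tape measure 58 x 73 x 33 mm. Bystander, loose; origin: centre of its underside.
- white_jar: White jar 70 mm in diameter, 57 mm high. Bystander, loose; origin: centre of its underside.

How it is judged:
On the way, in this order (a step that is already met when the one before it is completed fails the run):
1. the reel lies or stands inside the lower tray, let go, before the upper tray is on it (x of reel in the frame of lower_tray between -0.058 and 0.058 m and y of reel in the frame of lower_tray between -0.093 and 0.093 m and z of each of reel, upper_tray in the frame of lower_tray below 0.03 m and contact force between the fingers and reel below 0.1 N), for 0.2 s.
2. the upper tray is seated with all four lugs in the sockets (z of upper_tray in the frame of lower_tray between 0.047 and 0.0525 m and x of upper_tray in the frame of lower_tray between -0.005 and 0.005 m and y of upper_tray in the frame of lower_tray between -0.022 and 0.022 m and angle between the y axis of upper_tray and the y axis of lower_tray, either way round below 0.06 rad and angle between upper_tray's own z axis and vertical below 0.03 rad), for 0.2 s.
At the end, for the whole second after the job is handed in: The reel is inside the lower tray and at rest; the upper tray is seated in the sockets: its origin 47 to 52.5 mm above the lower tray's origin, within 5 mm in x and 22 mm in y of it, parallel within 0.06 rad (either way round), level within 0.03 rad, and at rest (all of step 2 and x of reel in the frame of lower_tray between -0.058 and 0.058 m and y of reel in the frame of lower_tray between -0.093 and 0.093 m and z of reel in the frame of lower_tray below 0.03 m and linear speed of upper_tray below 0.02 m/s and linear speed of reel below 0.05 m/s); the robot touches nothing.
It fails at once if the upper tray is pressed on, knocked against or dropped on the lower tray with more than 40 N (contact force between upper_tray and lower_tray above 40 N).
It fails at once if a bystander is moved by more than 30 mm (distance of any of button_pot, thread_box, masking_tape, tape_measure, white_jar from where it was at the start of the episode above 0.03 m).
It also fails if it takes over 72 s, if anything falls off the work surface, if the arm or the gripper's body presses on something with over 40 N, if the wrist force passes 120 N, or if a joint passes its speed limit or range.

## Working session

There is one attempt and no reset: what is moved stays moved. The work goes in short steps, Python scripts to look and compute and a shell command to move; the robot and the scene stay as the last step left them, time stands still between calls to the robot, and variables do not carry over. Pictures are saved under pics/ and viewed, and the job is handed in when it is done.

```bash
ls; mkdir -p pics; python3 - <<'E'
from bench import r
import cv2,json
s=r.read_state();print(s, r.tip_extent)
for n in("side","top"):
    c=r.camera(n);cv2.imwrite(f"pics/{n}0.png",c["frame"][:,:,::-1]);print(n,c["fx"],c["fy"],c["cx"],c["cy"],c["k1"],c["camera_from_world"])
    for t in "lower_tray upper_tray upper_handle reel button_pot thread_box masking_tape tape_measure white_jar".split():
        print(t,[(d["score"],d["rect"]) for d in r.search_frame(c,t)[:2]])
E
```

```text
pics
{'time': 0.0, 'joint_positions': array([-1.34359608,  0.33292373, -0.06467579,  1.46094841,  0.02159518,
        1.34989404, -0.08850988]), 'joint_vel': array([ 6.28833520e-05, -2.74779751e-04, -3.88148804e-04, -6.58556399e-04,
        5.01066016e-04,  3.59039913e-04, -9.75757713e-04]), 'joint_torque': array([-5.15639431e-05, -6.23236156e+01,  2.46376003e-02, -3.89907253e+01,
       -6.13292260e-02,  3.94827803e-02,  1.43154693e-04]), 'ee_pos': array([0.15443153, 0.60523334, 0.23271809]), 'eef_rot': array([ 1.24581892e-01,  9.92209053e-01, -7.37005617e-04, -5.68813468e-05]), 'ft_force': array([ 0.23470397, -0.73068059,  0.059097  ]), 'torque': array([ 0.01145155,  0.01181147, -0.02570282]), 'width': 0.0871100898345411} 0.011
side 353.10516768237454 353.10516768237454 247.79789853224798 192.49634972597804 -0.08633930941302555 [[-0.99401078 -0.10883617  0.00986216  0.51381066]
 [-0.08027035  0.66590725 -0.74170358  0.07891652]
 [ 0.07415689 -0.73805299 -0.6706553   0.99141271]
 [ 0.          0.          0.          1.        ]]
lower_tray [(0.88, [202.6, 157.6, 268.5, 219.7]), (0.
[... 555 characters left out ...]
.00511355  0.02867048]
 [-0.98131582  0.01709361 -0.19164309  0.51571047]
 [ 0.19170217  0.00187164 -0.98145136  0.98240987]
 [ 0.          0.          0.          1.        ]]
lower_tray [(0.67, [229.9, 145.0, 314.0, 209.8])]
upper_tray [(0.73, [121.9, 177.4, 181.6, 225.5])]
upper_handle [(0.56, [124.9, 182.2, 181.6, 224.6])]
reel [(0.71, [179.9, 131.9, 198.9, 147.7])]
button_pot [(0.9, [333.8, 135.6, 354.5, 156.6])]
thread_box [(0.81, [212.4, 223.1, 241.8, 252.2])]
masking_tape [(0.57, [303.1, 218.6, 343.4, 258.1])]
tape_measure [(0.83, [114.6, 133.1, 147.8, 165.1]), (0.44, [335.0, 138.8, 351.9, 158.7])]
white_jar [(0.65, [365.1, 122.7, 394.6, 149.8]), (0.52, [115.0, 133.2, 146.0, 162.4])]
```

```bash
python3 - <<'E'
import cv2
a=cv2.imread("pics/top0.png")[90:290,90:410];cv2.imwrite("pics/top0z.png",cv2.resize(a,(800,500),interpolation=cv2.INTER_CUBIC))
a=cv2.imread("pics/side0.png")[100:350,120:340];cv2.imwrite("pics/side0z.png",cv2.resize(a,(528,600),interpolation=cv2.INTER_CUBIC))
E
```

```text
(no output)
```

View pics/top0z.png

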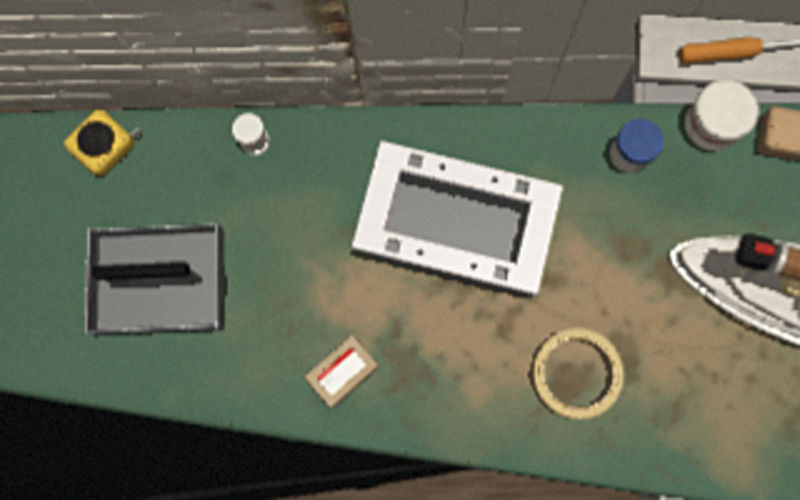

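View pics/side0z.png

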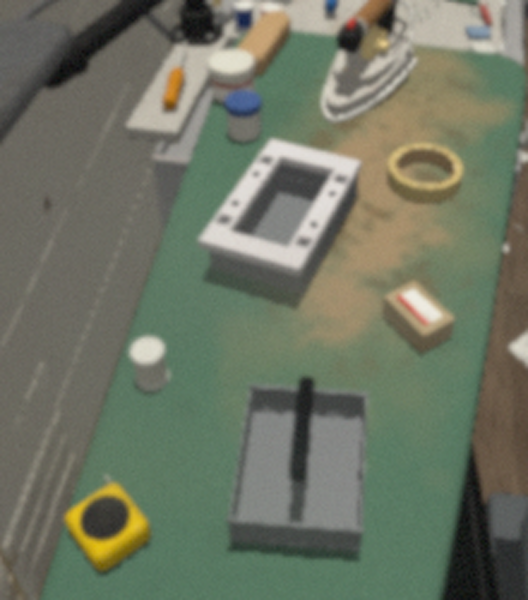

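View pics/side0.png

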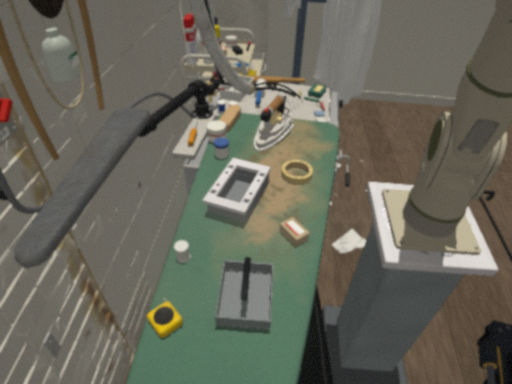

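```bash
cat > h.py <<'E'
import numpy as np,cv2
from bench import r
def proj(c,P):
    P=np.atleast_2d(np.asarray(P,float));M=np.array(c["camera_from_world"])
    q=P@M[:3,:3].T+M[:3,3];a=q[:,:2]/q[:,2:];s=1+c["k1"]*(a**2).sum(1,keepdims=True)
    return a*s*[c["fx"],c["fy"]]+[c["cx"],c["cy"]]
def back(c,uv,z):
    uv=np.atleast_2d(np.asarray(uv,float));d=(uv-[c["cx"],c["cy"]])/[c["fx"],c["fy"]];a=d.copy()
    for _ in range(20):a=d/(1+c["k1"]*(a**2).sum(1,keepdims=True))
    M=np.array(c["camera_from_world"]);R=M[:3,:3];o=-R.T@M[:3,3]
    w=np.c_[a,np.ones(len(a))]@R
    return o+w*((z-o[2])/w[:,2])[:,None]
def ortho(c,x0,x1,y0,y1,z,mm=0.5):
    # rows: x decreasing downward, cols: y decreasing rightward
    xs=np.arange(x1,x0,-mm/1e3);ys=np.arange(y1,y0,-mm/1e3)
    Y,X=np.meshgrid(ys,xs);p=proj(c,np.c_[X.ravel(),Y.ravel(),np.full(X.size,z)]).reshape(X.shape+(2,)).astype(np.float32)
    return cv2.remap(c["frame"],p[...,0],p[...,1],cv2.INTER_CUBIC)[:,:,::-1]
def grab(n,name=None):
    c=r.camera(n)
    if name: cv2.imwrite(f"pics/{name}.png",c["frame"][:,:,::-1])
    return c
E
python3 - <<'E'
from h import *
import pickle
t=grab("top","top1");s=grab("side");pickle.dump((t,s),open("c0.pkl","wb"))
f=lambda x,y:(90+x/2.5,90+y/2.5)
print("sock",back(t,[f(415,160),f(521,187),f(392,245),f(501,272)],.06))
print("corners",back(t,[f(380,142),f(562,185),f(533,295),f(352,250)],.06))
g=lambda x,y:(120+x/2.4,100+y/2.4)
print("side sock",back(s,[g(266,160),g(225,219),g(342,179),g(303,241)],.06))
print("reel top",back(t,f(247,127),.046),"side",back(s,g(148,348),.046))
print("handle ends top",back(t,[f(93,271),f(188,268)],.098))
print("side",back(s,[g(306,380),g(298,478)],.098))
print("upper rim",back(t,[f(89,230),f(219,226),f(222,328),f(87,332)],.047))
cv2.imwrite("pics/o_low.png",ortho(t,.48,.72,-.18,.10,.06,.5))
cv2.imwrite("pics/o_lows.png",ortho(s,.48,.72,-.18,.10,.06,.5))
E
```

```text
sock [[ 0.61611834  0.0143569   0.06      ]
 [ 0.58287755 -0.10275792  0.06      ]
 [ 0.51971697  0.04125779  0.06      ]
 [ 0.487611   -0.07725142  0.06      ]]
corners [[ 0.63777842  0.05325228  0.06      ]
 [ 0.58434831 -0.14830598  0.06      ]
 [ 0.46171475 -0.11106077  0.06      ]
 [ 0.51488991  0.08519226  0.06      ]]
side sock [[ 0.57997282 -0.09909156  0.06      ]
 [ 0.61120646  0.01677565  0.06      ]
 [ 0.48187529 -0.07290686  0.06      ]
 [ 0.51702797  0.04290928  0.06      ]]
reel top [[0.66276626 0.20536243 0.046     ]] side [[0.65748993 0.20459696 0.046     ]]
handle ends top [[0.4897019  0.35477231 0.098     ]
 [0.49116063 0.25514536 0.098     ]]
side [[0.48952554 0.26491266 0.098     ]
 [0.48507222 0.36552856 0.098     ]]
upper rim [[0.54527957 0.37929924 0.047     ]
 [0.5473342  0.23447241 0.047     ]
 [0.43303488 0.22852955 0.047     ]
 [0.43124701 0.37576045 0.047     ]]
```

View pics/o_low.png

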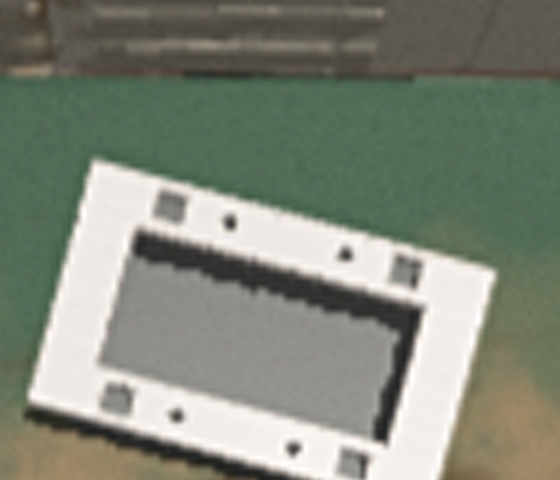

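View pics/o_lows.png

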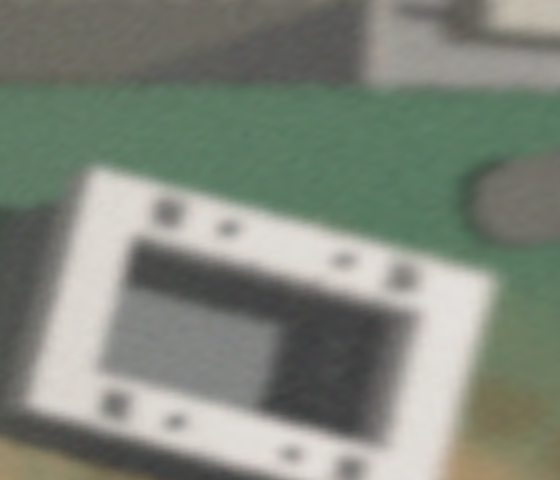

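View pics/top1.png

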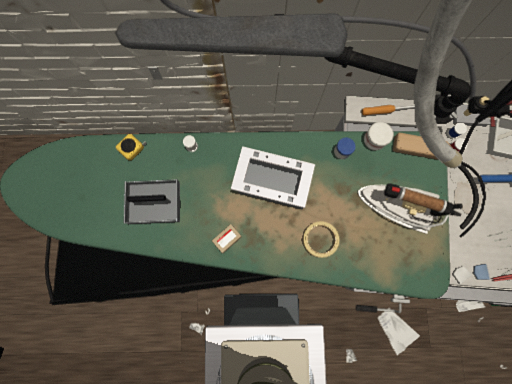

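```bash
cat >> h.py <<'E'
from scipy.spatial.transform import Rotation as Ro
def delta(p,ang,tilt_fix=True):
    """tool-frame shift(cm) & rotvec to reach p with tool z down, tool y at world angle ang (rad)"""
    s=r.read_state();R0=Ro.from_quat(s["eef_rot"]).as_matrix();d=np.array(p)-s["ee_pos"]
    ya=np.array([np.cos(ang),np.sin(ang),0]);z=np.array([0,0,-1.]);R1=np.c_[np.cross(ya,z),ya,z]
    print("cm",np.round(R0.T@d*100,2),"dist mm",round(np.linalg.norm(d)*1e3,1),"rotvec",np.round(Ro.from_matrix(R0.T@R1).as_rotvec(),4))
def st():
    s=r.read_state();R=Ro.from_quat(s["eef_rot"]).as_matrix()
    print("t",round(s["time"],2),"p",np.round(s["ee_pos"]*1e3,1),"yang",round(np.degrees(np.arctan2(R[1,1],R[0,1])),2),"z",np.round(R[:,2],4),"F",np.round(s["ft_force"],1),"T",np.round(s["torque"],2),"w",round(s["width"]*1e3,1))
E
python3 - <<'E'
from h import *
import pickle
st();delta([.66,.205,.12],np.radians(74.5))
t,s=pickle.load(open("c0.pkl","rb"))
# lamp triangulation
def tri(a,b):
    def ray(c,uv):
        p=back(c,uv,0.0)[0];q=back(c,uv,.3)[0];return p,(q-p)/np.linalg.norm(q-p)
    p,u=ray(t,a);q,v=ray(s,b);A=np.c_[u,-v];k=np.linalg.lstsq(A,q-p,rcond=None)[0];return p+u*k[0],q+v*k[1]
print(tri((118,33),(40,235)));print(tri((345,35),(150,118)))
for n in("side",):
  c=s
  print("rim side at .047",back(c,[(120+x/2.4,100+y/2.4) for x,y in((251,388),(367,392),(361,530),(232,523))],.047))
E
```

```text
t 1.1 p [154.5 605.6 233.6] yang 75.69 z [-0.e+00  1.e-04 -1.e+00] F [ 0.3 -0.1  0.4] T [-0.04 -0.04 -0.05] w 87.0
cm [-58.89 -26.32  11.35] dist mm 655.0 rotvec [ 0.0001 -0.      0.0207]
(array([0.88629877, 0.35348027, 0.22402118]), array([0.8787012 , 0.3522199 , 0.21837393]))
(array([ 0.90998587, -0.22790285,  0.16325929]), array([ 0.86331115, -0.22992696,  0.13311956]))
rim side at .047 [[0.54539968 0.24217641 0.047     ]
 [0.43289519 0.23385203 0.047     ]
 [0.42943327 0.37897345 0.047     ]
 [0.53943537 0.3851544  0.047     ]]
```

```bash
python3 -m jog '[[-4.2,-1.88,0.8,0,0,0.0015,0.6],[-4.2,-1.88,0.8,0,0,0.0015,0.6],[-4.2,-1.88,0.8,0,0,0.0015,0.6],[-4.2,-1.88,0.8,0,0,0.0015,0.6],[-4.2,-1.88,0.8,0,0,0.0015,0.6],[-4.2,-1.88,0.8,0,0,0.0015,0.6],[-4.2,-1.88,0.8,0,0,0.0015,0.6],[-4.2,-1.88,0.8,0,0,0.0015,0.6],[-4.2,-1.88,0.8,0,0,0.0015,0.6],[-4.2,-1.88,0.8,0,0,0.0015,0.6],[-4.2,-1.88,0.8,0,0,0.0015,0.6],[-4.2,-1.88,0.8,0,0,0.0015,0.6],[-4.2,-1.88,0.8,0,0,0.0015,0.6],[-4.2,-1.88,0.8,0,0,0.0015,0.6],[0,0,0,0,0,0,0.6],[0,0,0,0,0,0,0.6]]' 20; python3 - <<'E'
from h import *
st();delta([.66,.205,.016],np.radians(74.5))
t=grab("top","top2");s=grab("side","side2")
a=t["frame"][90:290,90:410,::-1];a=cv2.resize(a,(800,500),interpolation=cv2.INTER_CUBIC)
b=s["frame"][150:350,120:320,::-1];b=cv2.resize(b,(600,600),interpolation=cv2.INTER_CUBIC)
cv2.imwrite("pics/t2.png",a);cv2.imwrite("pics/s2.png",b)
print(r.search_frame(s,"reel")[:1])
E
```

```text
time: 3.1
ee_pos: [0.6549, 0.201, 0.1213]
eef_rot: [0.135, 0.991, 0.0, -0.0]
ft_force: [0.1, 0.3, -0.4]
width: 0.0697
t 3.1 p [654.9 201.  121.3] yang 74.5 z [-6.e-04  5.e-04 -1.e+00] F [ 0.1  0.3 -0.4] T [ 0.02 -0.01 -0.06] w 69.7
cm [-0.39  0.52 10.53] dist mm 105.5 rotvec [ 0.0004 -0.0007  0.0001]
[{'rect': [174.7, 241.5, 188.2, 263.4], 'score': 0.79}]
```

View pics/t2.png

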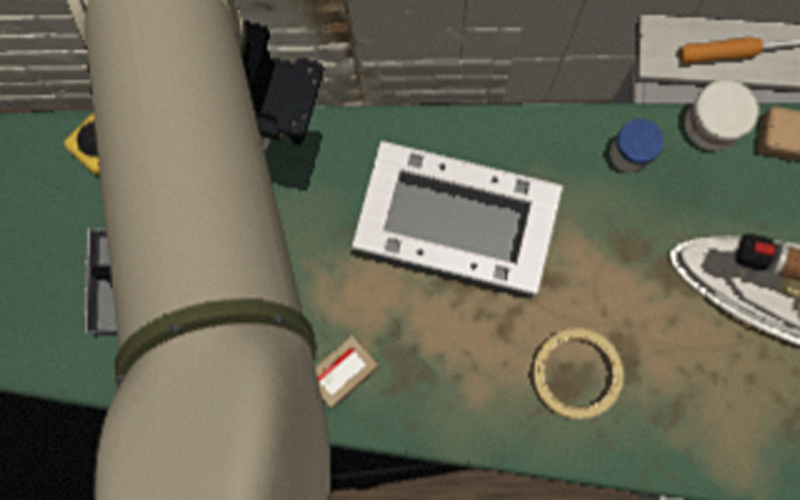

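View pics/s2.png

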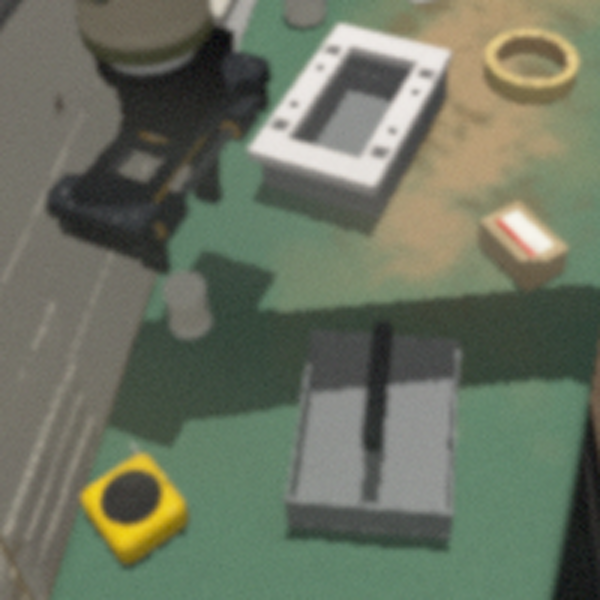

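```bash
python3 - <<'E'
from h import *
import pickle
t,s=pickle.load(open("c0.pkl","rb"));x=r.read_state();R=Ro.from_quat(x["eef_rot"]).as_matrix()
for d in(-.04,.04):
    q=proj(s,x["ee_pos"]+R@[0,d,.011])[0];print(q,(q-[120,150])*3)
print(proj(s,[[.66,.205,.046],[.66,.205,0]]))
E
python3 -m jog '[[-0.1,0.1,1.5,0,0,0,0.6],[-0.1,0.1,1.5,0,0,0,0.6],[-0.1,0.1,1.5,0,0,0,0.6],[-0.1,0.1,1.5,0,0,0,0.6],[0,0,0,0,0,0,0.6]]'
python3 - <<'E'
from h import *
st();delta([.66,.205,.016],np.radians(74.5))
s=grab("side","side3")
b=s["frame"][150:350,120:320,::-1];b=cv2.resize(b,(600,600),interpolation=cv2.INTER_CUBIC)
cv2.imwrite("pics/s3.png",b)
E
```

```text
[188.15613648 214.94057895] [204.46840944 194.82173684]
[171.00894106 238.52568737] [153.02682317 265.5770621 ]
[[180.62544366 245.02890946]
 [182.82627352 256.63926712]]
time: 3.88
ee_pos: [0.6593, 0.2029, 0.0596]
eef_rot: [0.135, 0.991, -0.001, -0.001]
ft_force: [0.2, -0.2, 0.3]
width: 0.0698
t 3.88 p [659.3 202.9  59.6] yang 74.48 z [-0.0026 -0.001  -1.    ] F [ 0.2 -0.2  0.3] T [-0.04  0.06  0.02] w 69.8
cm [-0.02  0.23  4.36] dist mm 43.6 rotvec [-0.0017 -0.0023 -0.0003]
```

View pics/s3.png

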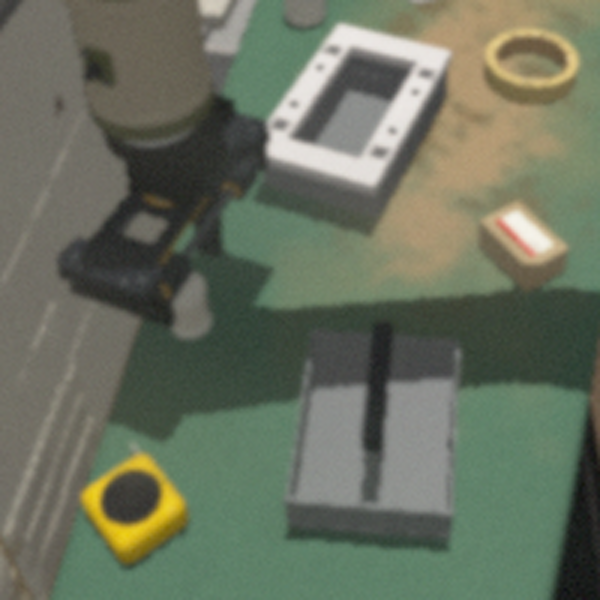

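```bash
python3 -m jog '[[0,0.1,1.1,0,0,0,0.6],[0,0.1,1.1,0,0,0,0.6],[0,0,1.1,0,0,0,0.6],[0,0,1.0,0,0,0,0.6],[0,0,0,0,0,0,0.6]]'
python3 - <<'E'
from h import *
st()
s=grab("side","side4")
b=s["frame"][150:350,120:320,::-1];b=cv2.resize(b,(600,600),interpolation=cv2.INTER_CUBIC)
cv2.imwrite("pics/s4.png",b)
E
```

```text
time: 4.55
ee_pos: [0.66, 0.2049, 0.0173]
eef_rot: [0.135, 0.991, -0.0, -0.001]
ft_force: [0.1, 0.0, -0.3]
width: 0.0693
t 4.55 p [660.  204.9  17.3] yang 74.48 z [-1.7e-03 -6.0e-04 -1.0e+00] F [ 0.1  0.  -0.3] T [ 0.04 -0.02  0.02] w 69.3
```

View pics/s4.png

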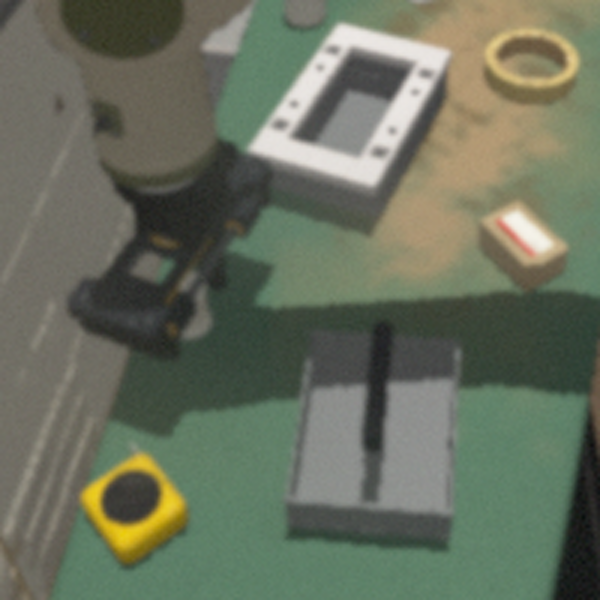

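```bash
python3 -m jog '[[0,0,0,0,0,0,0.2],[0,0,0,0,0,0,-0.1],[0,0,0,0,0,0,-0.3],[0,0,0,0,0,0,-0.3],[0,0,0,0,0,0,-0.3],[0,0,0,0,0,0,-0.3]]' 10
python3 - <<'E'
from h import *
st()
s=grab("side","side5")
b=s["frame"][150:350,120:320,::-1];b=cv2.resize(b,(600,600),interpolation=cv2.INTER_CUBIC)
cv2.imwrite("pics/s5.png",b)
E
```

```text
time: 5.35
ee_pos: [0.6611, 0.2053, 0.0191]
eef_rot: [0.135, 0.991, 0.0, 0.0]
ft_force: [0.2, -0.6, 3.6]
width: 0.032
t 5.35 p [661.1 205.3  19.1] yang 74.49 z [ 8.e-04  5.e-04 -1.e+00] F [ 0.2 -0.6  3.6] T [0.08 0.06 0.02] w 32.0
```

View pics/s5.png

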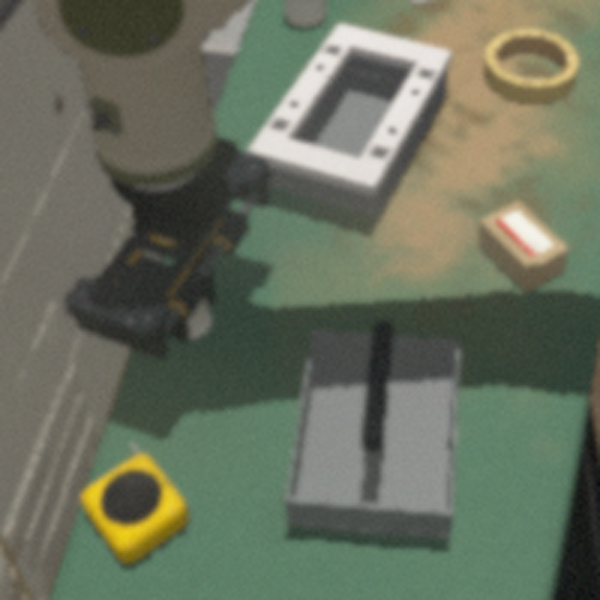

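```bash
python3 -m jog '[[0,0,-0.5,0,0,0,-0.4],[0,0,-1,0,0,0,-0.4],[0,0,-2,0,0,0,-0.4],[0,0,-2,0,0,0,-0.4],[0,0,-2,0,0,0,-0.4],[0,0,-2,0,0,0,-0.4],[0,0,-2,0,0,0,-0.4],[0,0,0,0,0,0,-0.4]]' 12
python3 - <<'E'
from h import *
st();delta([.5495,-.03,.13],np.radians(74.5))
s=grab("side","side6")
b=s["frame"][150:350,120:320,::-1];b=cv2.resize(b,(600,600),interpolation=cv2.INTER_CUBIC)
cv2.imwrite("pics/s6.png",b)
E
```

```text
time: 6.4
ee_pos: [0.6617, 0.2054, 0.1358]
eef_rot: [0.135, 0.991, 0.001, 0.001]
ft_force: [-0.4, -0.2, -0.2]
width: 0.0318
t 6.4 p [661.7 205.4 135.8] yang 74.48 z [ 0.0031  0.0013 -1.    ] F [-0.4 -0.2 -0.2] T [-0.01  0.02  0.02] w 31.8
cm [  4.52 -25.68   0.52] dist mm 260.8 rotvec [ 0.0021  0.0026 -0.0003]
```

View pics/s6.png

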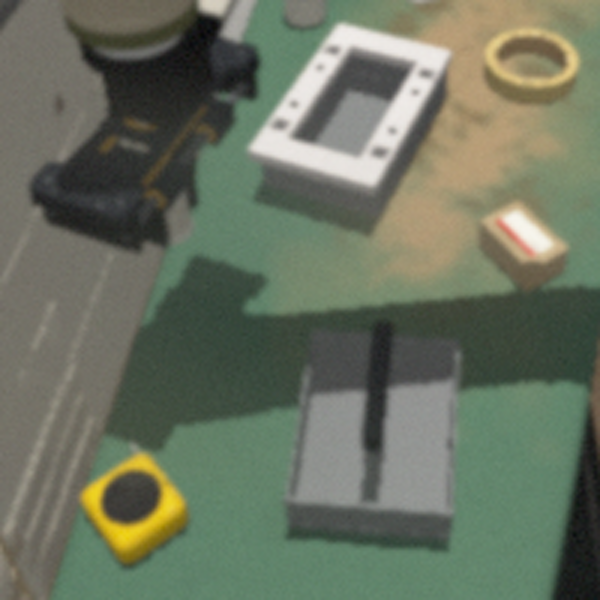

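```bash
python3 -m jog '[[0.6,-3.6,0,0,0,0,-0.4],[0.6,-3.6,0,0,0,0,-0.4],[0.7,-3.7,0,0,0,0,-0.4],[0.7,-3.7,0,0,0,0,-0.4],[0.7,-3.7,0.2,0,0,0,-0.4],[0.7,-3.7,0.2,0,0,0,-0.4],[0.6,-3.7,0.2,0,0,0,-0.4],[0,0,0,0,0,0,-0.4],[0,0,0,0,0,0,-0.4]]' 12
python3 - <<'E'
from h import *
st();delta([.5495,-.03,.13],np.radians(74.5))
t=grab("top");s=grab("side","side7");x=r.read_state();R=Ro.from_quat(x["eef_rot"]).as_matrix()
for d in(-.0175,.0175):
    print(proj(s,[x["ee_pos"]+R@[d,0,.016],x["ee_pos"]+R@[d,0,-.03]]))
b=s["frame"][100:300,150:350,::-1];b=cv2.resize(b,(600,600),interpolation=cv2.INTER_CUBIC)
cv2.imwrite("pics/s7.png",b)
a=t["frame"][90:290,90:410,::-1];a=cv2.resize(a,(800,500),interpolation=cv2.INTER_CUBIC);cv2.imwrite("pics/t7.png",a)
E
```

```text
time: 7.58
ee_pos: [0.5475, -0.0295, 0.127]
eef_rot: [0.135, 0.991, 0.0, -0.0]
ft_force: [-0.9, 1.5, -0.1]
width: 0.0319
t 7.58 p [547.5 -29.5 127. ] yang 74.51 z [-8.e-04  4.e-04 -1.e+00] F [-0.9  1.5 -0.1] T [ 0.04  0.02 -0.02] w 31.9
cm [-0.2   0.01 -0.3 ] dist mm 3.6 rotvec [ 0.0002 -0.0008  0.0002]
[[232.47230827 166.94045643]
 [232.14552352 153.49572919]]
[[244.10564739 169.9085629 ]
 [244.14827946 156.41965967]]
```

View pics/s7.png

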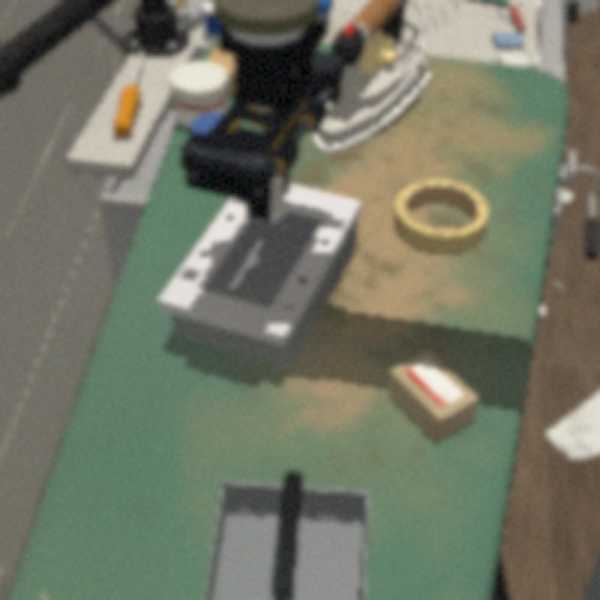

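View pics/t7.png

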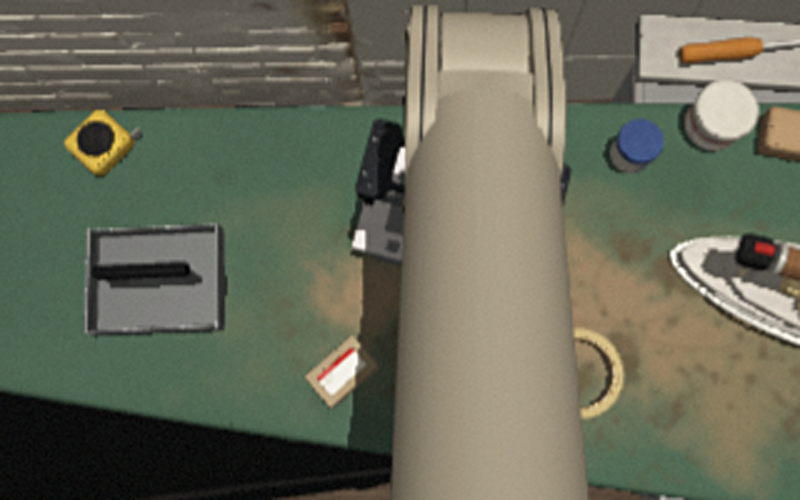

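```bash
python3 -m jog '[[-0.1,0,1.5,0,0,0,-0.4],[-0.1,0,1.5,0,0,0,-0.4],[0,0,1.5,0,0,0,-0.4],[0,0,1.5,0,0,0,-0.4],[0,0,1.5,0,0,0,-0.4],[0,0,1.2,0,0,0,-0.4],[0,0,0.8,0,0,0,-0.4],[0,0,0.3,0,0,0,-0.4],[0,0,0,0,0,0,-0.4]]' 12
python3 - <<'E'
from h import *
st()
s=grab("side","side8");x=r.read_state();
b=s["frame"][100:300,150:350,::-1];b=cv2.resize(b,(600,600),interpolation=cv2.INTER_CUBIC)
cv2.imwrite("pics/s8.png",b)
E
```

```text
time: 8.8
ee_pos: [0.5497, -0.0308, 0.0296]
eef_rot: [0.135, 0.991, 0.0, 0.0]
ft_force: [0.4, -0.2, -0.3]
width: 0.0324
t 8.8 p [549.7 -30.8  29.6] yang 74.48 z [ 2.e-04  1.e-04 -1.e+00] F [ 0.4 -0.2 -0.3] T [ 0.   -0.01 -0.02] w 32.4
```

View pics/s8.png

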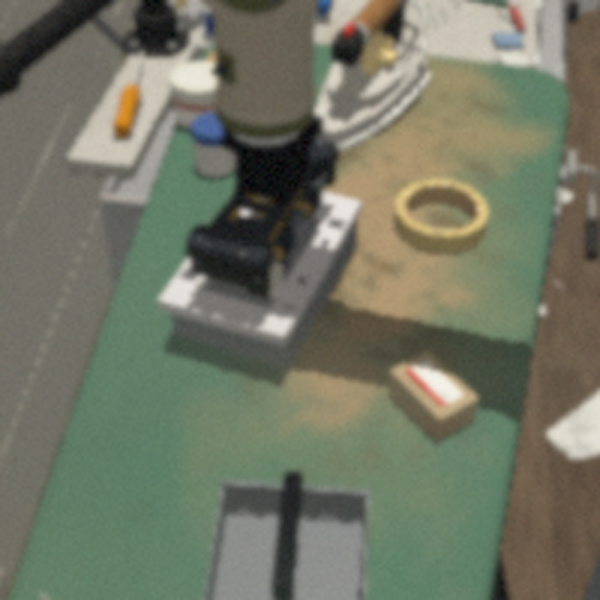

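Lower slightly until contact, then open.

```bash
python3 -m jog '[[0,0,0.3,0,0,0,-0.4],[0,0,0.2,0,0,0,-0.4],[0,0,0,0,0,0,-0.4]]' 8; python3 -m jog '[[0,0,0,0,0,0,-0.1],[0,0,0,0,0,0,0.2],[0,0,0,0,0,0,0.3],[0,0,0,0,0,0,0.3]]'
python3 -m jog '[[0,0,-1,0,0,0,0.3],[0,0,-1.5,0,0,0,0.3],[0,0,-3,0,0,0,0.3],[0,0,-4,0,0,0,0.3],[0,0,-4,0,0,0,0.3],[0,0,-2,0,0,0,0.3],[0,0,0,0,0,0,0.3]]'
python3 - <<'E'
from h import *
st();delta([.489,.307,.17],np.radians(180)); delta([.489,.307,.17],np.radians(0))
s=grab("side","side9");x=r.read_state();
b=s["frame"][100:300,150:350,::-1];b=cv2.resize(b,(600,600),interpolation=cv2.INTER_CUBIC)
cv2.imwrite("pics/s9.png",b);print(x["joint_positions"])
E
```

```text
time: 9.22
ee_pos: [0.5495, -0.0308, 0.0244]
eef_rot: [0.135, 0.991, 0.0, -0.0]
ft_force: [0.6, -0.2, -0.9]
width: 0.0324
time: 9.72
ee_pos: [0.5496, -0.0308, 0.0245]
eef_rot: [0.135, 0.991, 0.0, 0.0]
ft_force: [-0.0, 0.4, 0.3]
width: 0.0548
time: 10.6
ee_pos: [0.5506, -0.0309, 0.1821]
eef_rot: [0.135, 0.991, 0.001, 0.002]
ft_force: [-0.8, 0.6, -0.9]
width: 0.0567
t 10.6 p [550.6 -30.9 182.1] yang 74.47 z [ 4.2e-03  7.0e-04 -1.0e+00] F [-0.8  0.6 -0.9] T [-0.02  0.05  0.02] w 56.7
cm [14.98 30.91  1.2 ] dist mm 343.7 rotvec [-0.0023  0.0043 -1.8418]
cm [14.98 30.91  1.2 ] dist mm 343.7 rotvec [0.004  0.0021 1.2998]
[-0.33516017  0.20436158  0.35085989  1.75087043 -0.07550739  1.19777979
  1.33636271]
```

View pics/s9.png

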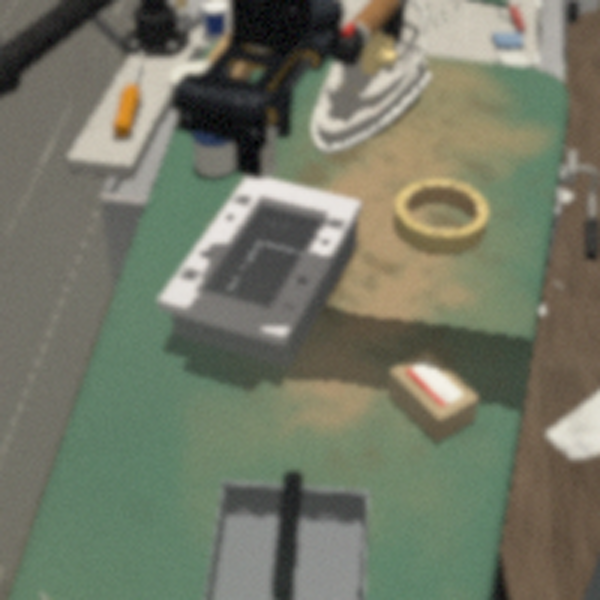

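```bash
python3 -m jog '[[0.9,1.93,0,0,0,-0.114,1],[0.9,1.93,0,0,0,-0.114,1],[0.9,1.93,0,0,0,-0.114,1],[0.9,1.93,0,0,0,-0.114,1],[0.9,1.93,0,0,0,-0.114,1],[0.9,1.93,0,0,0,-0.114,1]]'
python3 - <<'E'
from h import *
import pickle
t,s=pickle.load(open("c0.pkl","rb"))
o1=ortho(t,.40,.57,.21,.40,.098,.5);o2=ortho(t,.40,.57,.21,.40,.047,.5)
o3=ortho(s,.40,.57,.21,.40,.098,.5);o4=ortho(s,.40,.57,.21,.40,.047,.5)
cv2.imwrite("pics/o_up.png",np.vstack([np.hstack([o1,o2]),np.hstack([o3,o4])]))
st()
t=grab("top","top10")
a=t["frame"][90:290,90:410,::-1];a=cv2.resize(a,(800,500),interpolation=cv2.INTER_CUBIC);cv2.imwrite("pics/t10.png",a)
E
```

```text
time: 11.4
ee_pos: [0.4939, 0.0825, 0.1784]
eef_rot: [-0.207, 0.978, -0.0, -0.001]
ft_force: [-0.3, 0.8, -0.3]
width: 0.0865
t 11.4 p [493.9  82.5 178.4] yang 113.9 z [-1.9e-03 -6.0e-04 -1.0e+00] F [-0.3  0.8 -0.3] T [ 0.08 -0.05  0.02] w 86.5
```

View pics/o_up.png

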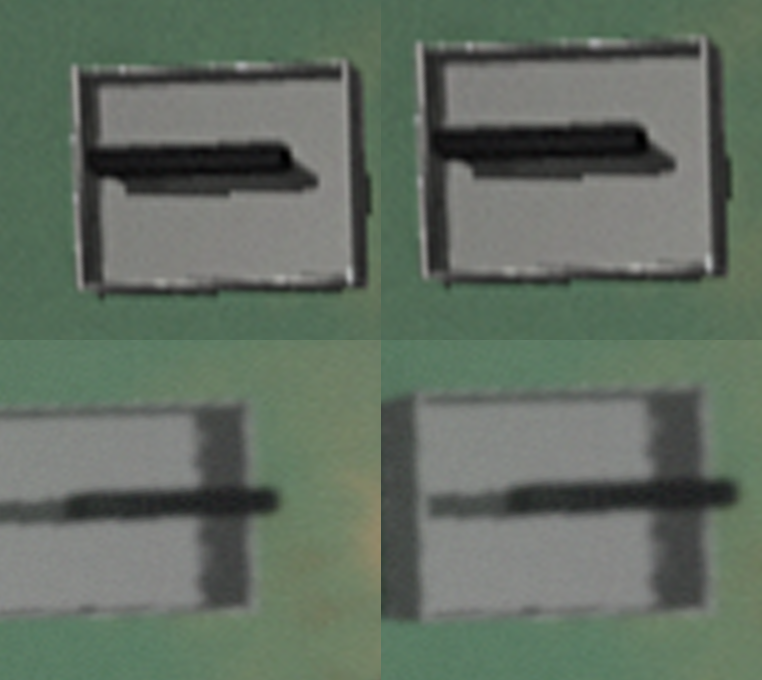

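View pics/t10.png

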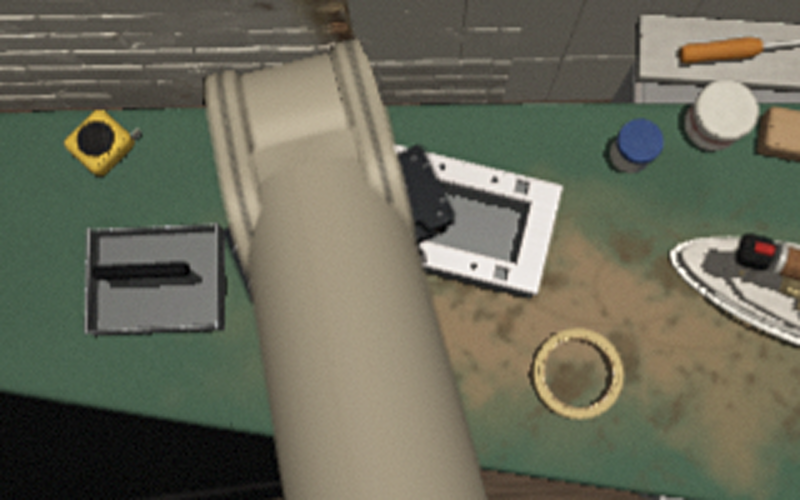

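```bash
python3 - <<'E'
from h import *
delta([.490,.309,.17],np.radians(181.6))
E
```

```text
cm [-9.04 20.52  0.84] dist mm 224.4 rotvec [ 0.0027 -0.0013 -1.1734]
```

```bash
python3 -m jog '[[-1.8,4.1,0.1,0,0,0,1],[-1.8,4.1,0.1,0,0,0,1],[-1.8,4.1,0.1,0,0,0,1],[-1.8,4.1,0.1,0,0,0,1],[-1.8,4.1,0.1,0,0,0,1],[0,0,0,0,0,-0.168,1],[0,0,0,0,0,-0.168,1],[0,0,0,0,0,-0.168,1],[0,0,0,0,0,-0.168,1],[0,0,0,0,0,-0.168,1],[0,0,0,0,0,-0.168,1],[0,0,0,0,0,-0.166,1],[0,0,0,0,0,0,1],[0,0,0,0,0,0,1]]'
python3 - <<'E'
from h import *
st()
delta([.490,.309,.08],np.radians(181.6))
t=grab("top","top11");s=grab("side","side11")
a=t["frame"][90:290,90:410,::-1];a=cv2.resize(a,(800,500),interpolation=cv2.INTER_CUBIC);cv2.imwrite("pics/t11.png",a)
b=s["frame"][180:380,150:350,::-1];b=cv2.resize(b,(600,600),interpolation=cv2.INTER_CUBIC);cv2.imwrite("pics/s11.png",b)
print(r.read_state()["joint_positions"], r.search_frame(t,"reel")[:2])
E
```

```text
time: 13.2
ee_pos: [0.495, 0.3056, 0.174]
eef_rot: [0.711, -0.703, -0.0, 0.0]
ft_force: [0.2, -0.6, -0.2]
width: 0.0871
t 13.2 p [495.  305.6 174. ] yang -179.31 z [-7.e-04 -4.e-04 -1.e+00] F [ 0.2 -0.6 -0.2] T [0.06 0.17 0.  ] w 87.1
cm [-0.35  0.49  9.4 ] dist mm 94.2 rotvec [ 0.0007 -0.0004 -0.0159]
[-0.55459147  0.27971907 -0.09196693  1.65444208  0.02706218  1.20904672
  2.50269169] [{'rect': [146.5, 205.8, 146.8, 210.9], 'score': 0.6}]
```

View pics/t11.png

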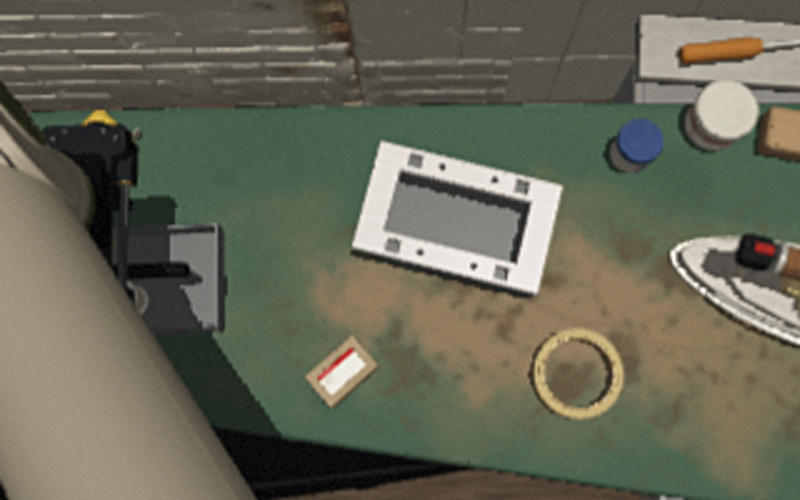

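View pics/s11.png

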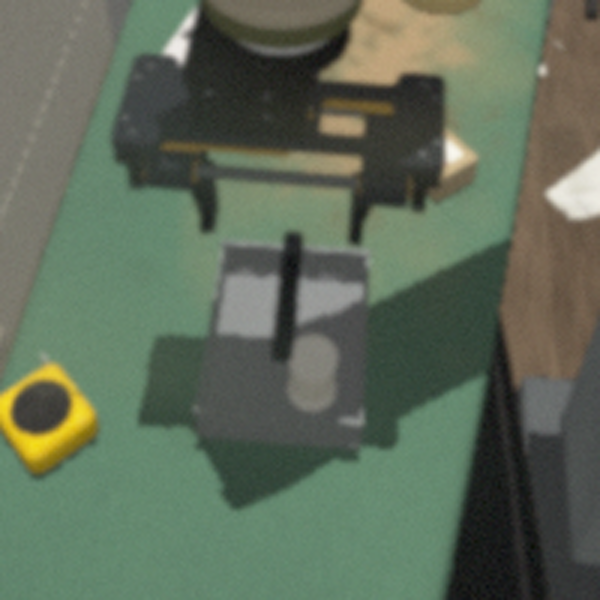

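```bash
python3 - <<'E'
from h import *
import pickle
t,s=pickle.load(open("c0.pkl","rb"))
print(back(s,(150+316/3,180+352/3),.06),back(s,(150+312/3,180+393/3),.014),back(t,(90+138/2.5,90+297/2.5),.06))
E
```

```text
[[0.46476526 0.33585586 0.06      ]] [[0.46594354 0.34217641 0.014     ]] [[0.46692832 0.31780236 0.06      ]]
```

```bash
python3 - <<'E'
import cv2,numpy as np
a=cv2.imread("pics/side9.png")[115:175,195:260]
b=cv2.imread("pics/side8.png")[130:215,195:280]
a=cv2.resize(a,(400,370),interpolation=cv2.INTER_CUBIC);b=cv2.resize(b,(370,370),interpolation=cv2.INTER_CUBIC)
cv2.imwrite("pics/s9z.png",np.clip(np.hstack([a,b])*1.6,0,255))
E
```

```text
[ WARN:0@0.075] global loadsave.cpp:1063 imwrite_ Unsupported depth image for selected encoder is fallbacked to CV_8U.
```

View pics/s9z.png

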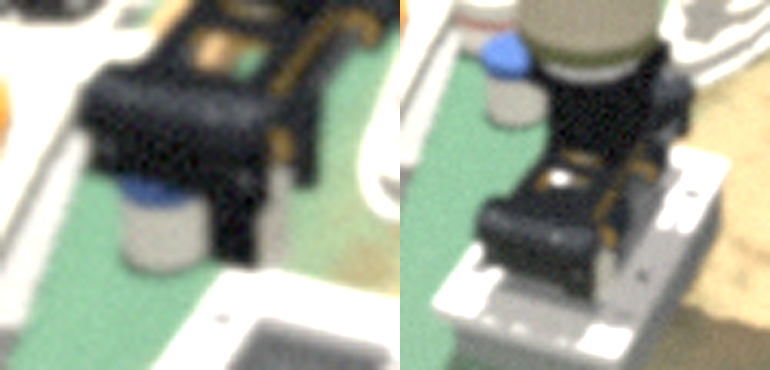

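```bash
python3 -m jog '[[0,0,0,0,0,0.175,1],[0,0,0,0,0,0.175,1],[0,0,0,0,0,0.175,1],[0,0,0,0,0,0.175,0.5],[0,0,0,0,0,0.175,0.24],[0,0,0,0,0,0.175,0.24],[0,0,0,0,0,0.175,0.24],[0,0,0,0,0,0.175,0.24],[0,0,0,0,0,0.175,0.24],[0,0,0,0,0,0,0.24],[0,0,0,0,0,0,0.24]]'
python3 - <<'E'
from h import *
st()
delta([.464,.331,.12],np.radians(91.6))
t=grab("top","top12");s=grab("side","side12")
a=t["frame"][150:270,90:220,::-1];a=cv2.resize(a,(650,600),interpolation=cv2.INTER_CUBIC);cv2.imwrite("pics/t12.png",a)
b=s["frame"][230:350,190:310,::-1];b=cv2.resize(b,(600,600),interpolation=cv2.INTER_CUBIC);cv2.imwrite("pics/s12.png",b)
print(r.read_state()["joint_positions"], r.search_frame(t,"reel")[:2], r.search_frame(s,"reel")[:2])
E
```

```text
time: 14.72
ee_pos: [0.495, 0.306, 0.1745]
eef_rot: [-0.008, 1.0, 0.0, 0.0]
ft_force: [-0.1, -0.0, -0.4]
width: 0.0538
t 14.72 p [495.  306.  174.5] yang 90.9 z [ 0.  0. -1.] F [-0.1 -0.  -0.4] T [ 0.01  0.04 -0.03] w 53.8
cm [3.06 2.55 5.46] dist mm 67.6 rotvec [ 0.      0.     -0.0122]
[-0.71532133  0.27439931  0.09905152  1.66345979 -0.02876781  1.20507706
  0.97563982] [{'rect': [135.4, 202.4, 148.7, 212.5], 'score': 0.43}] [{'rect': [247.0, 290.2, 261.1, 317.1], 'score': 0.55}]
```

View pics/t12.png

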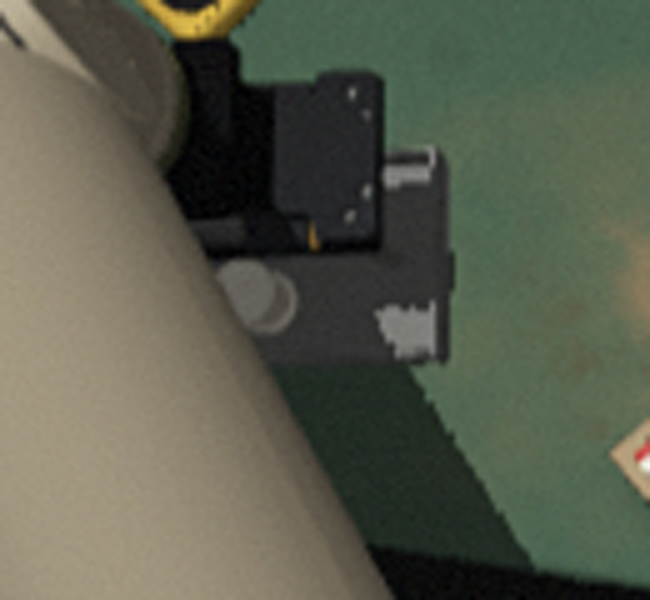

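View pics/s12.png

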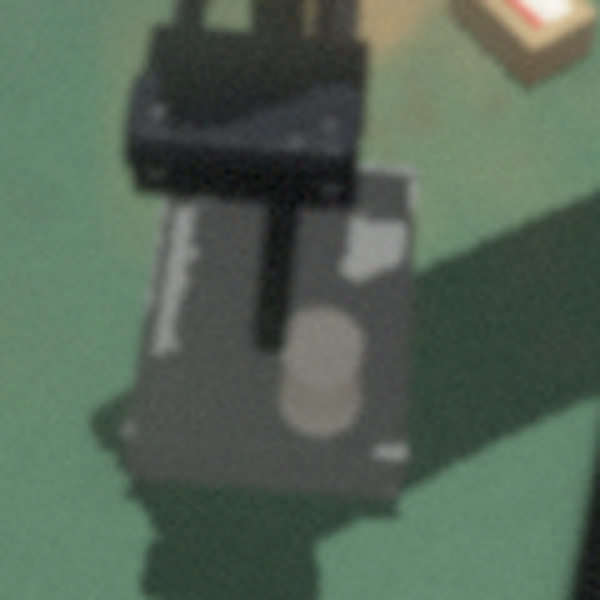

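```bash
python3 - <<'E'
from h import *
import pickle
t,s=pickle.load(open("c0.pkl","rb"))
for z in(.055,.06):print(z,back(s,(254.6,299.6),z),back(t,(139.2,208.6),z))
for z in(.014,.02):print(z,back(s,(253.6,309.6),z),back(t,(144,210),z))
E
```

```text
0.055 [[0.465953   0.33842261 0.055     ]] [[0.46850784 0.33567664 0.055     ]]
0.06 [[0.46578413 0.3414124  0.06      ]] [[0.46776246 0.33410119 0.06      ]]
0.014 [[0.46714346 0.3388953  0.014     ]] [[0.47036887 0.33481341 0.014     ]]
0.02 [[0.46694246 0.34227019 0.02      ]] [[0.46949873 0.33300168 0.02      ]]
```

```bash
python3 -m jog '[[1,0.9,1.5,0,0,-0.012,0.2],[1,0.9,1.5,0,0,0,0.2],[1,0.9,1.5,0,0,0,0.2],[0,0,1.5,0,0,0,0.2],[0,0,1.5,0,0,0,0.2],[0,0,0.5,0,0,0,0.2],[0,0,0,0,0,0,0.2]]'
python3 - <<'E'
from h import *
st()
delta([.465,.332,.045],np.radians(91.6))
t=grab("top","top13");s=grab("side","side13")
a=t["frame"][150:270,90:220,::-1];a=cv2.resize(a,(650,600),interpolation=cv2.INTER_CUBIC);cv2.imwrite("pics/t13.png",a)
b=s["frame"][230:350,190:310,::-1];b=cv2.resize(b,(600,600),interpolation=cv2.INTER_CUBIC);cv2.imwrite("pics/s13.png",b)
E
```

```text
time: 15.8
ee_pos: [0.4648, 0.3319, 0.0943]
eef_rot: [-0.012, 1.0, -0.0, -0.0]
ft_force: [0.1, 0.4, 0.4]
width: 0.0522
t 15.8 p [464.8 331.9  94.3] yang 91.35 z [-2.e-04 -3.e-04 -1.e+00] F [0.1 0.4 0.4] T [ 0.02 -0.03  0.03] w 52.2
cm [-0.02  0.01  4.93] dist mm 49.3 rotvec [-0.0003 -0.0002 -0.0044]
```

View pics/t13.png

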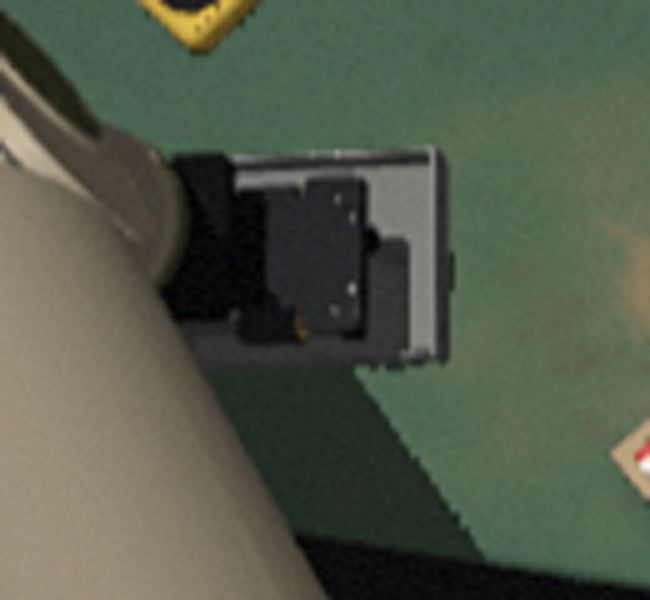

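View pics/s13.png

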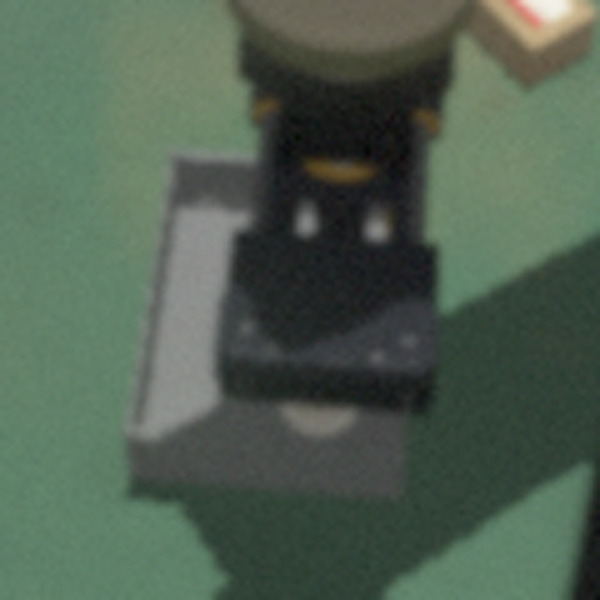

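```bash
python3 -m jog '[[0,0,1,0,0,0,0.2],[0,0,1,0,0,0,0.2],[0,0,0.8,0,0,0,0.2],[0,0,0.4,0,0,0,0.2],[0,0,0,0,0,0,0.2]]'; python3 -c "
from h import *
st()"; python3 -m jog '[[0,0,0.6,0,0,0,0.2],[0,0,0.5,0,0,0,0.2],[0,0,0.4,0,0,0,0.2],[0,0,0,0,0,0,0.2]]';python3 -c "
from h import *
st()"
```

```text
time: 16.52
ee_pos: [0.4644, 0.3323, 0.0622]
eef_rot: [-0.012, 1.0, -0.0, -0.0]
ft_force: [-0.8, 0.4, 0.8]
width: 0.0522
t 16.52 p [464.4 332.3  62.2] yang 91.39 z [-5.e-04 -3.e-04 -1.e+00] F [-0.8  0.4  0.8] T [0.04 0.   0.  ] w 52.2
time: 17.02
ee_pos: [0.4644, 0.3322, 0.0472]
eef_rot: [-0.012, 1.0, -0.0, -0.0]
ft_force: [0.0, -0.1, 0.2]
width: 0.0526
t 17.02 p [464.4 332.2  47.2] yang 91.39 z [-4.e-04 -3.e-04 -1.e+00] F [ 0.  -0.1  0.2] T [-0.02  0.03 -0.  ] w 52.6
```

Free so far; close on the top flange.

```bash
python3 -m jog '[[0,0,0.1,0,0,0,0],[0,0,0,0,0,0,-0.2],[0,0,0,0,0,0,-0.4],[0,0,0,0,0,0,-0.4],[0,0,0,0,0,0,-0.4],[0,0,0,0,0,0,-0.4]]' 8;python3 -c "
from h import *
st()"
```

```text
time: 17.77
ee_pos: [0.4646, 0.3324, 0.0466]
eef_rot: [-0.012, 1.0, 0.0, 0.0]
ft_force: [-1.4, 0.4, -0.0]
width: 0.0327
t 17.77 p [464.6 332.4  46.6] yang 91.38 z [ 1.e-04  2.e-04 -1.e+00] F [-1.4  0.4 -0. ] T [ 0.01 -0.   -0.03] w 32.7
```

```bash
python3 -m jog '[[0,0,-0.5,0,0,0,-0.4],[0,0,-1,0,0,0,-0.4],[0,0,-2,0,0,0,-0.4],[0,0,-2,0,0,0,-0.4],[0,0,-2,0,0,0,-0.4],[0,0,-2,0,0,0,-0.4],[0,0,-2,0,0,0,-0.4],[0,0,0,0,0,0,-0.4]]'
python3 - <<'E'
from h import *
st();delta([.55,-.03,.16],np.radians(74.5))
t=grab("top","top14");s=grab("side","side14")
a=t["frame"][150:270,90:220,::-1];a=cv2.resize(a,(650,600),interpolation=cv2.INTER_CUBIC);cv2.imwrite("pics/t14.png",a)
b=s["frame"][200:350,180:330,::-1];b=cv2.resize(b,(600,600),interpolation=cv2.INTER_CUBIC);cv2.imwrite("pics/s14.png",b)
E
```

```text
time: 18.77
ee_pos: [0.4654, 0.3329, 0.1636]
eef_rot: [-0.012, 1.0, 0.001, 0.001]
ft_force: [0.0, 0.2, -1.3]
width: 0.0322
t 18.77 p [465.4 332.9 163.6] yang 91.38 z [ 0.0027  0.0024 -1.    ] F [ 0.   0.2 -1.3] T [ 0.01 -0.05 -0.01] w 32.2
cm [ -7.58 -36.49   0.3 ] dist mm 372.7 rotvec [0.0028 0.0024 0.2946]
```

View pics/s14.png

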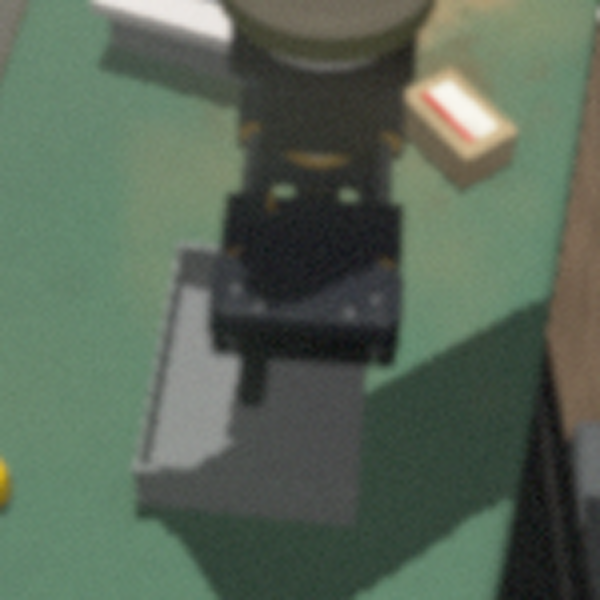

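```bash
python3 -m jog '[[-0.8,-3.65,0,0,0,0,-0.4],[-0.8,-3.65,0,0,0,0,-0.4],[-0.8,-3.65,0,0,0,0,-0.4],[-0.8,-3.65,0,0,0,0,-0.4],[-0.8,-3.65,0,0,0,0,-0.4],[-0.8,-3.65,0,0,0,0,-0.4],[-0.7,-3.65,0,0,0,0,-0.4],[-0.7,-3.65,0,0,0,0,-0.4],[-0.7,-3.65,0,0,0,0,-0.4],[-0.7,-3.65,0,0,0,0,-0.4],[0,0,0.2,0,0,0.15,-0.4],[0,0,0.2,0,0,0.145,-0.4],[0,0,0,0,0,0,-0.4],[0,0,0,0,0,0,-0.4]]'
python3 - <<'E'
from h import *
st();delta([.55,-.03,.06],np.radians(74.5))
t=grab("top","top15");s=grab("side","side15")
a=t["frame"][100:250,170:330,::-1];a=cv2.resize(a,(640,600),interpolation=cv2.INTER_CUBIC);cv2.imwrite("pics/t15.png",a)
b=s["frame"][100:300,150:350,::-1];b=cv2.resize(b,(600,600),interpolation=cv2.INTER_CUBIC);cv2.imwrite("pics/s15.png",b)
E
```

```text
time: 20.62
ee_pos: [0.5491, -0.0306, 0.1571]
eef_rot: [0.133, 0.991, -0.0, -0.0]
ft_force: [0.5, 0.4, -0.4]
width: 0.0321
t 20.62 p [549.1 -30.6 157.1] yang 74.68 z [-8.e-04 -1.e-04 -1.e+00] F [ 0.5  0.4 -0.4] T [-0.04  0.   -0.02] w 32.1
cm [-0.08  0.09  9.71] dist mm 97.1 rotvec [-0.0003 -0.0007  0.0032]
```

View pics/s15.png

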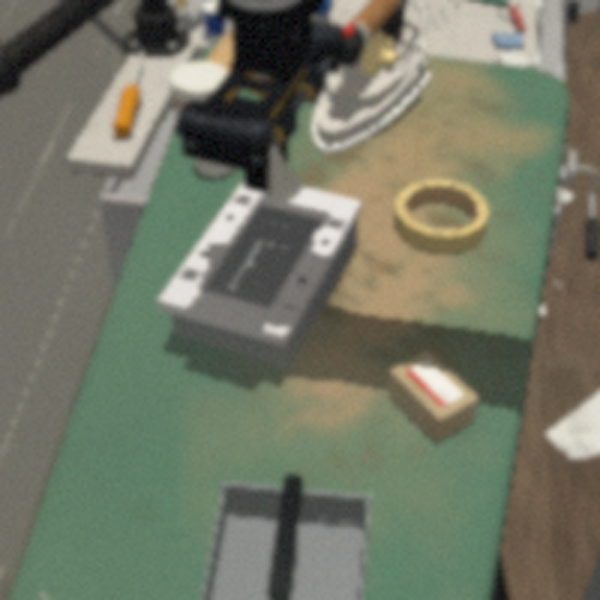

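View pics/t15.png

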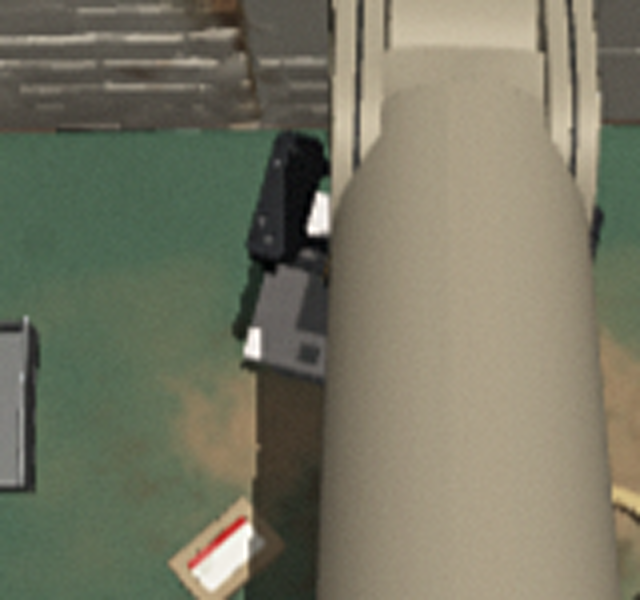

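```bash
python3 -m jog '[[0,0,1.5,0,0,0,-0.4],[0,0,2,0,0,0,-0.4],[0,0,2,0,0,0,-0.4],[0,0,2,0,0,0,-0.4],[0,0,1.7,0,0,0,-0.4],[0,0,1,0,0,0,-0.4],[0,0,0.5,0,0,0,-0.4],[0,0,0.2,0,0,0,-0.4],[0,0,0,0,0,0,-0.4]]'
python3 -c "
from h import *
st()"
python3 -m jog '[[0,0,0.2,0,0,0,-0.4],[0,0,0.2,0,0,0,-0.4],[0,0,0,0,0,0,-0.4]]'
```

```text
time: 21.85
ee_pos: [0.5491, -0.0307, 0.0484]
eef_rot: [0.135, 0.991, 0.0, -0.0]
ft_force: [-0.2, -0.3, -0.4]
width: 0.0315
t 21.85 p [549.1 -30.7  48.4] yang 74.49 z [-5.e-04  1.e-04 -1.e+00] F [-0.2 -0.3 -0.4] T [-0.07 -0.12  0.02] w 31.5
time: 22.22
ee_pos: [0.5492, -0.0307, 0.0444]
eef_rot: [0.135, 0.991, 0.0, -0.0]
ft_force: [-0.1, -1.0, -0.4]
width: 0.0315
```

```bash
python3 -m jog '[[0,0,0.2,0,0,0,-0.4],[0,0,0.2,0,0,0,-0.4],[0,0,0,0,0,0,-0.4]]'
python3 -m jog '[[0,0,0,0,0,0,0],[0,0,0,0,0,0,0.3],[0,0,0,0,0,0,0.5],[0,0,0,0,0,0,0.5],[0,0,-0.5,0,0,0,0.5],[0,0,-1,0,0,0,0.5],[0,0,-2,0,0,0,0.5],[0,0,-3,0,0,0,0.5],[0,0,-3,0,0,0,0.5],[0,0,-2,0,0,0,0.5],[0,0,0,0,0,0,0.5]]'
python3 - <<'E'
from h import *
st()
s=grab("side","side16")
b=s["frame"][110:210,190:290,::-1].astype(float)*1.4;b=cv2.resize(np.clip(b,0,255).astype(np.uint8),(600,600),interpolation=cv2.INTER_CUBIC);cv2.imwrite("pics/s16.png",b)
E
```

```text
time: 22.6
ee_pos: [0.5493, -0.0307, 0.0403]
eef_rot: [0.135, 0.991, 0.0, -0.0]
ft_force: [-0.1, 0.1, -1.1]
width: 0.0314
time: 23.98
ee_pos: [0.5504, -0.0308, 0.1576]
eef_rot: [0.135, 0.991, 0.001, 0.002]
ft_force: [0.3, 1.2, -0.0]
width: 0.0653
t 23.98 p [550.4 -30.8 157.6] yang 74.48 z [ 3.6e-03  6.0e-04 -1.0e+00] F [ 0.3  1.2 -0. ] T [-0.01  0.02  0.  ] w 65.3
```

View pics/s16.png

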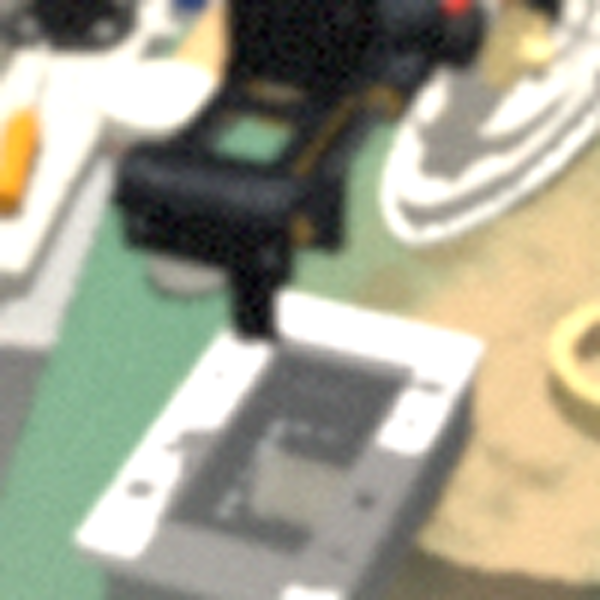

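The reel lies in the lower tray (pale blob at ~(240,190) full-frame) and the fingers are empty. Now on to the handle.

```bash
python3 - <<'E'
from h import *
delta([.490,.309,.17],np.radians(1.6))
E
python3 -m jog '[[1.5,3.1,-0.1,0,0,0,1],[1.5,3.1,-0.1,0,0,0,1],[1.5,3.1,-0.1,0,0,0,1],[1.5,3.1,-0.1,0,0,0,1],[1.5,3.1,-0.1,0,0,0,1],[1.5,3.1,-0.1,0,0,0,1],[1.5,3.1,-0.1,0,0,0,1],[1.5,3.1,-0.1,0,0,0,1],[1.5,3.1,-0.1,0,0,0,1],[1.5,3.1,-0.1,0,0,0,1],[0,0,0,0,0,0.16,1],[0,0,0,0,0,0.16,1],[0,0,0,0,0,0.16,1],[0,0,0,0,0,0.16,1],[0,0,0,0,0,0.16,1],[0,0,0,0,0,0.16,1],[0,0,0,0,0,0.16,1],[0,0,0,0,0,0.15,1],[0,0,0,0,0,0,1],[0,0,0,0,0,0,1]]'
python3 - <<'E'
from h import *
st();delta([.490,.309,.08],np.radians(1.6))
t=grab("top","top17");s=grab("side","side17");print(r.read_state()["joint_positions"],r.search_frame(t,"reel")[:2])
import pickle;pickle.dump((t,s),open("c17.pkl","wb"))
a=t["frame"][90:290,90:410,::-1];a=cv2.resize(a,(800,500),interpolation=cv2.INTER_CUBIC);cv2.imwrite("pics/t17.png",a)
b=s["frame"][200:350,180:330,::-1];b=cv2.resize(b,(600,600),interpolation=cv2.INTER_CUBIC);cv2.imwrite("pics/s17.png",b)
E
```

```text
cm [14.83 31.14 -1.38] dist mm 345.2 rotvec [1.5000e-03 7.0000e-04 1.2721e+00]
time: 26.52
ee_pos: [0.4875, 0.3079, 0.165]
eef_rot: [0.695, 0.719, -0.0, -0.0]
ft_force: [0.1, -0.5, -0.1]
width: 0.0868
t 26.52 p [487.5 307.9 165. ] yang 1.91 z [-6.e-04 -5.e-04 -1.e+00] F [ 0.1 -0.5 -0.1] T [-0.09  0.08 -0.01] w 86.8
cm [0.1  0.26 8.5 ] dist mm 85.0 rotvec [-0.0007  0.0005  0.0054]
[-0.89320627  0.27521749  0.29697717  1.69687269 -0.08605867  1.18263825
 -0.54193664] [{'rect': [266.9, 173.8, 279.7, 186.2], 'score': 0.56}]
```

View pics/t17.png

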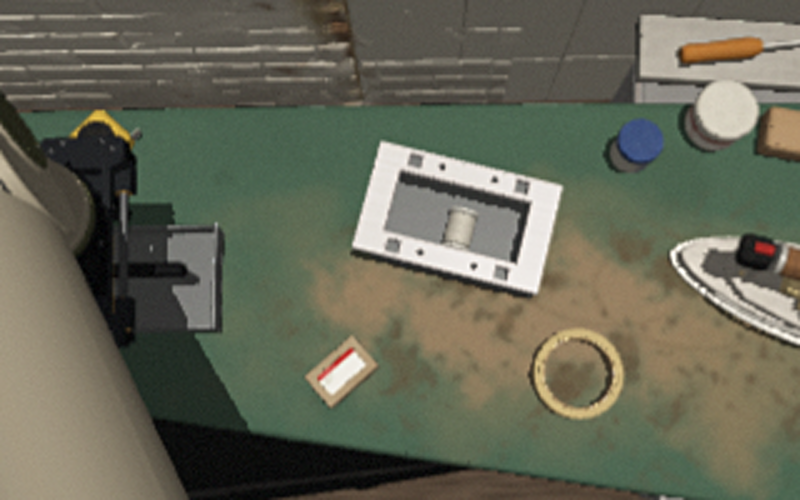

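View pics/s17.png

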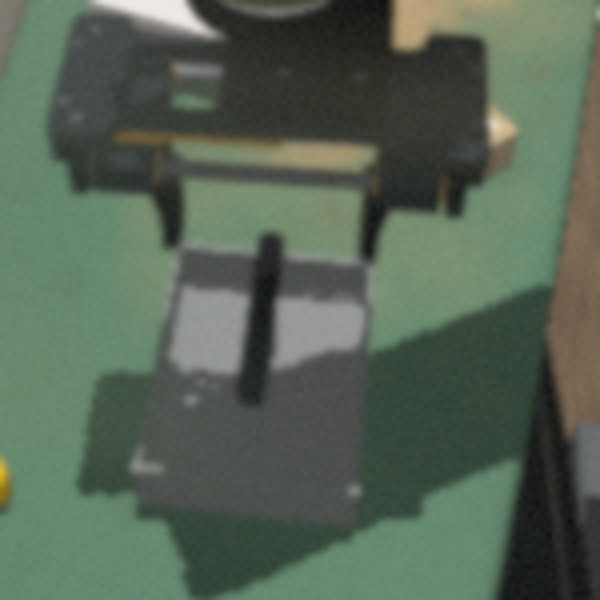

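```bash
python3 - <<'E'
from h import *
import pickle
for f in("c0.pkl","c17.pkl"):
    t,s=pickle.load(open(f,"rb"))
    o=ortho(s,.40,.57,.20,.42,.098,.5);g=cv2.cvtColor(o,cv2.COLOR_BGR2GRAY).astype(float)
    cv2.imwrite("pics/ob_%s.png"%f[:3],o)
    xs=np.arange(.57,.40,-.0005);pts=[]
    for c in range(140,300,4):
        col=g[120:240,c]; k=np.argmin(cv2.GaussianBlur(col.reshape(-1,1),(1,9),0)); 
        w=np.clip(np.median(col)-col-8,0,None);w[:max(0,k-14)]=0;w[k+14:]=0
        if w.sum()>0: pts.append((.42-c*.0005,.57-(120+(w*np.arange(120)).sum()/w.sum())*.0005))
    pts=np.array(pts);A=np.polyfit(pts[:,0],pts[:,1],1);print(f,A, "x at .309",np.polyval(A,.309),np.std(pts[:,1]-np.polyval(A,pts[:,0])))
E
```

```text
c0.pkl [-0.03365691  0.49894841] x at .309 0.488548429244577 0.0007071788251481227
c17.pkl [-0.00830729  0.49142951] x at .309 0.48886256214654994 0.0005455276526677317
```

View pics/ob_c17.png

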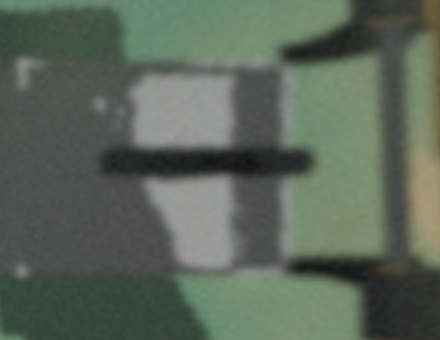

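```bash
python3 -m jog '[[0,0.1,1.5,0,0,0.011,1],[0.1,0.1,1.5,0,0,0.011,1],[0.1,0,1.5,0,0,0,1],[0,0,1.5,0,0,0,1],[0,0,1.2,0,0,0,1],[0,0,0.8,0,0,0,1],[0,0,0.5,0,0,0,1],[0,0,0,0,0,0,1]]'
python3 - <<'E'
from h import *
st();delta([.489,.310,.08],np.radians(0.6))
s=grab("side","side18")
b=s["frame"][200:350,180:330,::-1];b=cv2.resize(b,(600,600),interpolation=cv2.INTER_CUBIC);cv2.imwrite("pics/s18.png",b)
E
```

```text
time: 27.68
ee_pos: [0.4897, 0.3101, 0.0804]
eef_rot: [0.704, 0.71, -0.0, -0.0]
ft_force: [0.2, -0.5, -0.3]
width: 0.0873
t 27.68 p [489.7 310.1  80.4] yang 0.46 z [-1.e-04 -0.e+00 -1.e+00] F [ 0.2 -0.5 -0.3] T [-0.13  0.05  0.02] w 87.3
cm [-0.01 -0.07  0.04] dist mm 0.8 rotvec [-0.0001  0.     -0.0025]
```

View pics/s18.png

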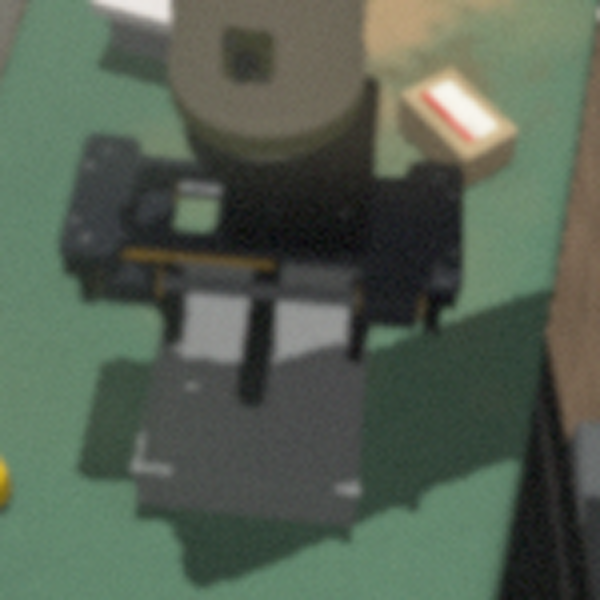

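```bash
python3 -m jog '[[0,0,0,0,0,0,0.3],[0,0,0,0,0,0,-0.3],[0,0,0,0,0,0,-0.8],[0,0,0,0,0,0,-0.8],[0,0,0,0,0,0,-0.8],[0,0,0,0,0,0,-0.8],[0,0,0,0,0,0,-0.8]]' 40;python3 -c "
from h import *
st()"
```

```text
time: 28.6
ee_pos: [0.4897, 0.3102, 0.0806]
eef_rot: [0.704, 0.71, 0.0, -0.0]
ft_force: [0.6, -0.9, 0.6]
width: 0.0249
t 28.6 p [489.7 310.2  80.6] yang 0.46 z [-0.e+00  1.e-04 -1.e+00] F [ 0.6 -0.9  0.6] T [-0.11  0.08 -0.01] w 24.9
```

```bash
python3 -m jog '[[0,0,0,0,0,0,-0.8],[0,0,0,0,0,0,-0.8],[0,0,0,0,0,0,-0.8]]';python3 -c "
from h import *
st()"
```

```text
time: 28.98
ee_pos: [0.49, 0.3102, 0.0807]
eef_rot: [0.704, 0.71, 0.0, 0.0]
ft_force: [1.8, -0.1, 0.0]
width: 0.0138
t 28.98 p [490.  310.2  80.7] yang 0.45 z [ 5.e-04  3.e-04 -1.e+00] F [ 1.8 -0.1  0. ] T [ 0.03 -0.36 -0.02] w 13.8
```

```bash
python3 -m jog '[[0,0,-0.3,0,0,0,-0.8],[0,0,-0.7,0,0,0,-0.8],[0,0,-1.5,0,0,0,-0.8],[0,0,-2,0,0,0,-0.8],[0,0,-2,0,0,0,-0.8],[0,0,-2,0,0,0,-0.8],[0,0,-1.2,0,0,0,-0.8],[0,0,-0.5,0,0,0,-0.8],[0,0,0,0,0,0,-0.8],[0,0,0,0,0,0,-0.8]]'
python3 - <<'E'
from h import *
st();delta([.550,-.03,.18],np.radians(-15.5))
t=grab("top","top19");s=grab("side","side19")
a=t["frame"][90:290,90:410,::-1];a=cv2.resize(a,(800,500),interpolation=cv2.INTER_CUBIC);cv2.imwrite("pics/t19.png",a)
b=s["frame"][200:350,180:330,::-1];b=cv2.resize(b,(600,600),interpolation=cv2.INTER_CUBIC);cv2.imwrite("pics/s19.png",b)
E
```

```text
time: 30.22
ee_pos: [0.4894, 0.3099, 0.1818]
eef_rot: [0.704, 0.71, -0.001, -0.0]
ft_force: [-0.0, 0.2, -3.9]
width: 0.0134
t 30.23 p [489.4 309.9 181.8] yang 0.46 z [-1.e-03 -7.e-04 -1.e+00] F [-0.   0.2 -3.9] T [-0.12  0.06 -0.02] w 13.4
cm [-34.04   5.79   0.2 ] dist mm 345.3 rotvec [-0.0009  0.0009  0.2786]
```

View pics/s19.png

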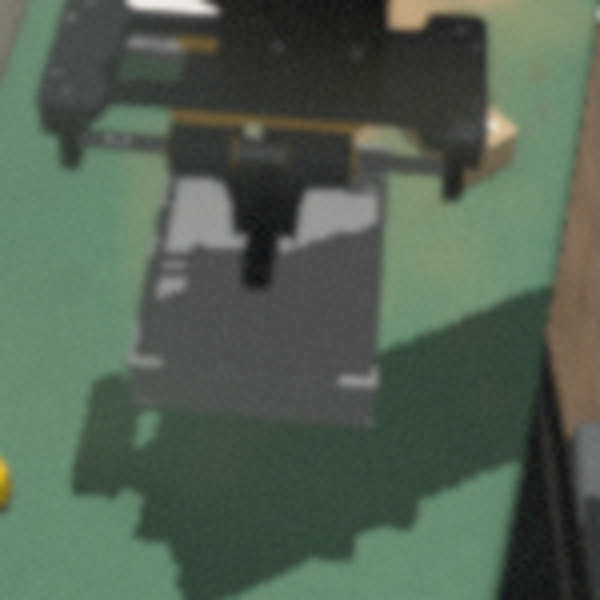

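```bash
python3 -m jog '[[-1,0.2,0,0,0,0,-0.8],[-2,0.3,0,0,0,0,-0.8],[-3,0.5,0,0,0,0,-0.8],[-3.5,0.6,0,0,0,0,-0.8],[-3.5,0.6,0,0,0,0,-0.8],[-3.5,0.6,0,0,0,0,-0.8],[-3.5,0.6,0,0,0,0,-0.8],[-3.5,0.6,0,0,0,0,-0.8],[-3.5,0.6,0,0,0,0,-0.8],[-3,0.5,0,0,0,0,-0.8],[-2,0.4,0,0,0,0,-0.8],[-1.5,0.3,0,0,0,0,-0.8],[-0.5,0.1,0,0,0,0.06,-0.8],[0,0,0,0,0,0.1,-0.8],[0,0,0,0,0,0.08,-0.8],[0,0,0,0,0,0.04,-0.8],[0,0,0,0,0,0,-0.8],[0,0,0,0,0,0,-0.8]]'
python3 - <<'E'
from h import *
import pickle
st();delta([.550,-.03,.15],np.radians(-15.5))
t=grab("top","top20");s=grab("side","side20");pickle.dump((t,s),open("c20.pkl","wb"))
a=t["frame"][110:230,190:350,::-1];a=cv2.resize(a,(800,600),interpolation=cv2.INTER_CUBIC);cv2.imwrite("pics/t20.png",a)
b=s["frame"][100:250,160:310,::-1];b=cv2.resize(b,(600,600),interpolation=cv2.INTER_CUBIC);cv2.imwrite("pics/s20.png",b)
E
```

```text
time: 32.58
ee_pos: [0.5513, -0.0296, 0.1825]
eef_rot: [0.796, 0.605, 0.0, -0.0]
ft_force: [0.4, -0.3, -3.9]
width: 0.0133
t 32.58 p [551.3 -29.6 182.5] yang -15.53 z [-1.e-04  2.e-04 -1.e+00] F [ 0.4 -0.3 -3.9] T [-0.11  0.1   0.03] w 13.3
cm [-0.08 -0.11  3.25] dist mm 32.6 rotvec [-0.0001 -0.0001 -0.0006]
```

View pics/s20.png

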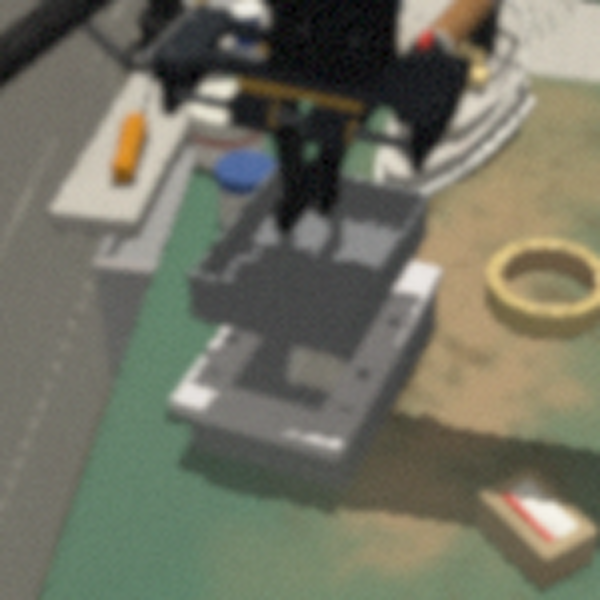

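View pics/t20.png

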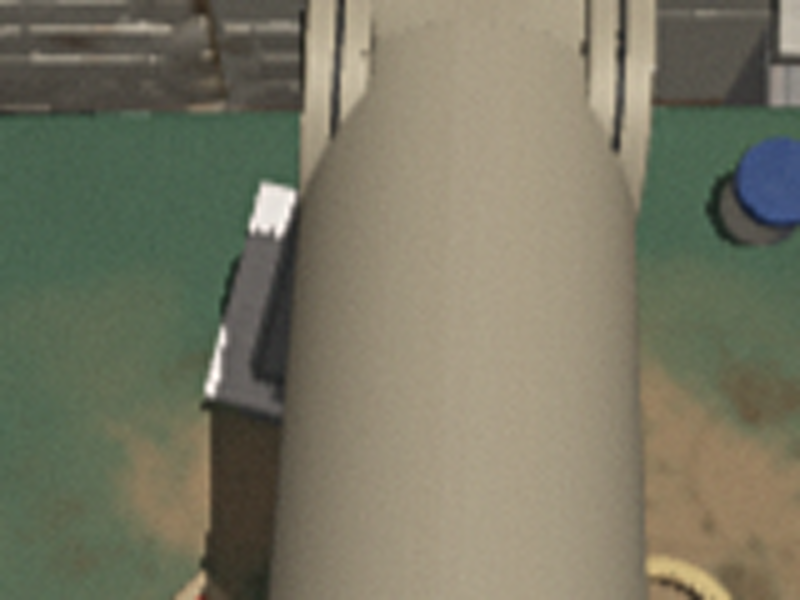

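```bash
python3 -m jog '[[0,0,1,0,0,0,-0.8],[0,0,1.2,0,0,0,-0.8],[-0.1,-0.1,0.8,0,0,0,-0.8],[0,0,0.3,0,0,0,-0.8],[0,0,0,0,0,0,-0.8],[0,0,0,0,0,0,-0.8]]'
python3 - <<'E'
from h import *
import pickle
st()
s=grab("side","side21");pickle.dump(s,open("c21.pkl","wb"))
x=r.read_state();p=x["ee_pos"];zt=p[2]-.0807
b=s["frame"][125:225,185:285,::-1];b=cv2.resize(b,(600,600),interpolation=cv2.INTER_CUBIC);cv2.imwrite("pics/s21.png",b)
# predicted overlay: tray rim from TCP (center at TCP), frame outline at .5475,-.0281
R=Ro.from_quat(x["eef_rot"]).as_matrix();a=np.arctan2(R[1,1],R[0,1])
def rect(c,hx,hy,z,a):
    ex=np.array([np.cos(a),np.sin(a)]);ey=np.array([-np.sin(a),np.cos(a)])
    return np.array([[*(np.array(c)+i*hx*ex+j*hy*ey),z] for i,j in((1,1),(1,-1),(-1,-1),(-1,1))])
def draw(P,col):
    q=((proj(s,P)-[185,125]+.5)*6-.5).round().astype(int);cv2.polylines(b,[q.reshape(-1,1,2)],True,col,1,cv2.LINE_AA)
for z in(zt+.047,zt+.010):draw(rect(p[:2],.058,.073,z,a),(0,0,255))
draw(rect((.5475,-.0281),.062,.104,.06,-.2715),(0,255,255))
cv2.imwrite("pics/s21o.png",b);print(zt)
E
```

```text
time: 33.42
ee_pos: [0.5504, -0.0301, 0.1498]
eef_rot: [0.796, 0.605, 0.0, 0.0]
ft_force: [0.2, 0.9, -3.4]
width: 0.0137
t 33.42 p [550.4 -30.1 149.8] yang -15.58 z [ 5.e-04  2.e-04 -1.e+00] F [ 0.2  0.9 -3.4] T [-0.11  0.02  0.05] w 13.7
0.06919222061411301
```

View pics/s21.png

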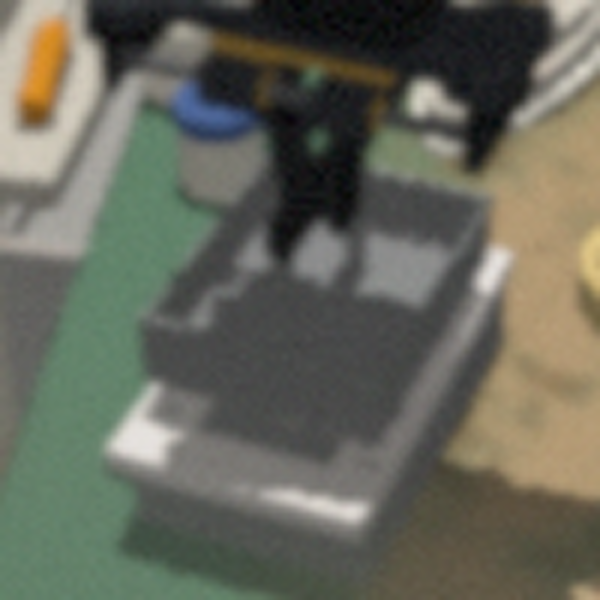

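View pics/s21o.png

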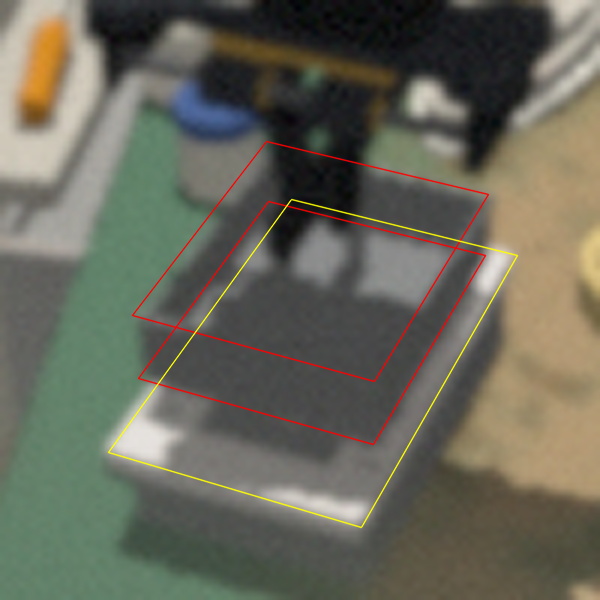

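```bash
python3 - <<'E'
import cv2,numpy as np
a=cv2.imread("pics/side21.png")
a=cv2.bilateralFilter(a,5,15,3)
b=a[140:210,200:275].astype(float)
b=np.clip((b-35)*2.2,0,255).astype(np.uint8)
cv2.imwrite("pics/s21c.png",cv2.resize(b,(750,700)[:2] if 0 else (642,600),interpolation=cv2.INTER_CUBIC))
E
```

```text
(no output)
```

View pics/s21c.png

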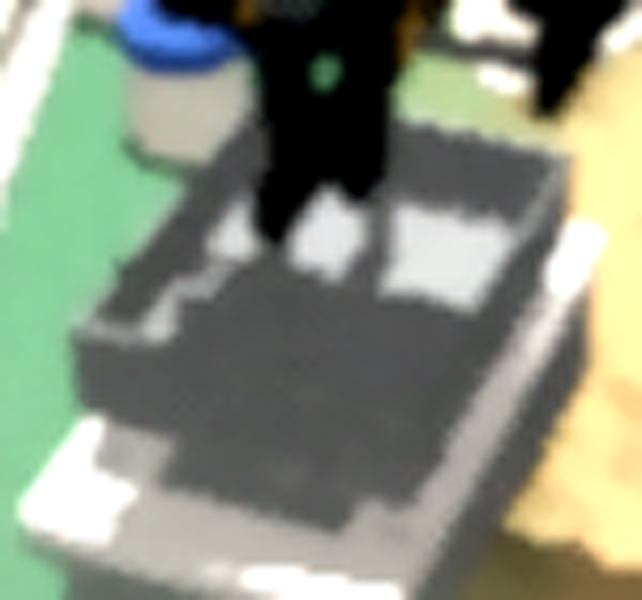

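```bash
python3 -m jog '[[0.13,-0.1,0.3,0,0,0,-0.8],[0,0,0.2,0,0,0,-0.8],[0,0,0.1,0,0,0,-0.8],[0,0,0,0,0,0,-0.8]]';python3 -c "
from h import *
st()"; python3 -m jog '[[0,0,0.1,0,0,0,-0.8],[0,0,0.1,0,0,0,-0.8],[0,0,0,0,0,0,-0.8]]';python3 -c "
from h import *
st()"
```

```text
time: 33.98
ee_pos: [0.5496, -0.0286, 0.1434]
eef_rot: [0.796, 0.605, -0.0, -0.0]
ft_force: [0.2, -0.3, -4.5]
width: 0.0136
t 33.98 p [549.6 -28.6 143.4] yang -15.59 z [-1.e-04  0.e+00 -1.e+00] F [ 0.2 -0.3 -4.5] T [-0.12  0.08 -0.02] w 13.6
time: 34.35
ee_pos: [0.5495, -0.0285, 0.1414]
eef_rot: [0.796, 0.605, -0.0, -0.0]
ft_force: [-0.1, 0.0, -2.6]
width: 0.0136
t 34.35 p [549.5 -28.5 141.4] yang -15.59 z [-2.e-04  1.e-04 -1.e+00] F [-0.1  0.  -2.6] T [-0.13  0.06 -0.01] w 13.6
```

```bash
for i in 1 2 3; do python3 -m jog '[[0,0,0.05,0,0,0,-0.8],[0,0,0,0,0,0,-0.8]]' >/dev/null;python3 -c "
from h import *
st()"; done
```

```text
t 34.6 p [549.6 -28.5 141. ] yang -15.58 z [ 0.e+00  1.e-04 -1.e+00] F [-0.4  0.2 -3.7] T [-0.06  0.07 -0.04] w 13.6
t 34.85 p [549.6 -28.5 140.5] yang -15.58 z [ 0.e+00  1.e-04 -1.e+00] F [ 0.9 -0.4 -4.3] T [-0.06  0.08 -0.05] w 14.1
t 35.1 p [549.7 -28.5 140.4] yang -15.59 z [ 4.e-04  2.e-04 -1.e+00] F [-0.8  0.1  0.6] T [-0.06  0.35 -0.04] w 13.7
```

```bash
python3 - <<'E'
from h import *
import pickle
fr=[]
for i in range(4):
    s=grab("side");fr.append(s["frame"].astype(float))
s["frame"]=np.mean(fr,0).astype(np.uint8);pickle.dump(s,open("c22.pkl","wb"));st()
a=s["frame"][:,:,::-1]
b=np.clip((a[140:210,200:275].astype(float)-30)*2.0,0,255).astype(np.uint8);b=cv2.resize(b,(750,700),interpolation=cv2.INTER_CUBIC)[:600]
cv2.imwrite("pics/s22.png",b)
p=r.read_state()["ee_pos"];A=-.272
def rect(c,hx,hy,z,a):
    ex=np.array([np.cos(a),np.sin(a)]);ey=np.array([-np.sin(a),np.cos(a)])
    return np.array([[*(np.array(c)+i*hx*ex+j*hy*ey),z] for i,j in((1,1),(1,-1),(-1,-1),(-1,1))])
for P,col in((rect((.5475,-.0281),.058,.073,.107,A),(0,0,255)),(rect((.5475,-.0281),.058,.073,.070,A),(0,0,255)),(rect((.5475,-.0281),.062,.104,.06,A),(0,255,255))):
    q=((proj(s,P)-[200,140]+.5)*10-.5).round().astype(int);cv2.polylines(b,[q.reshape(-1,1,2)],True,col,1,cv2.LINE_AA)
cv2.imwrite("pics/s22o.png",b)
E
```

```text
t 35.3 p [549.8 -28.5 140.3] yang -15.58 z [ 5.e-04  2.e-04 -1.e+00] F [-1.9  0.2  3.2] T [-0.06  0.41 -0.05] w 13.6
```

View pics/s22.png

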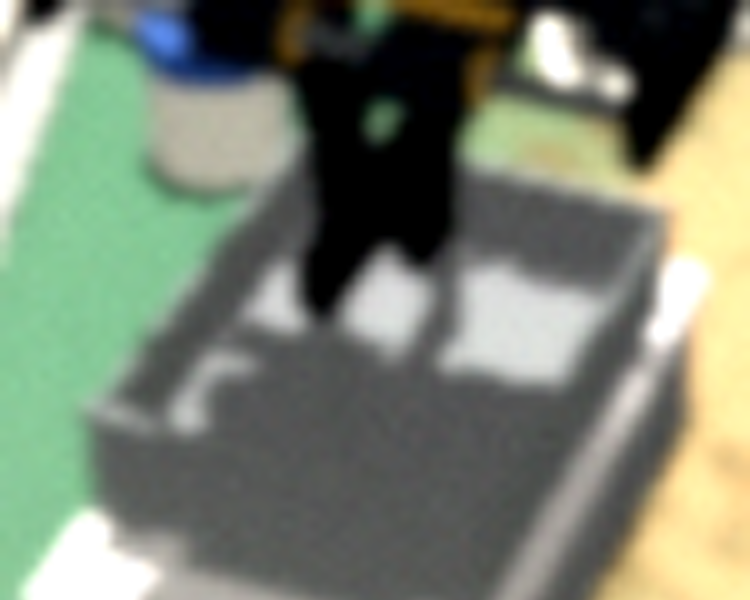

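View pics/s22o.png

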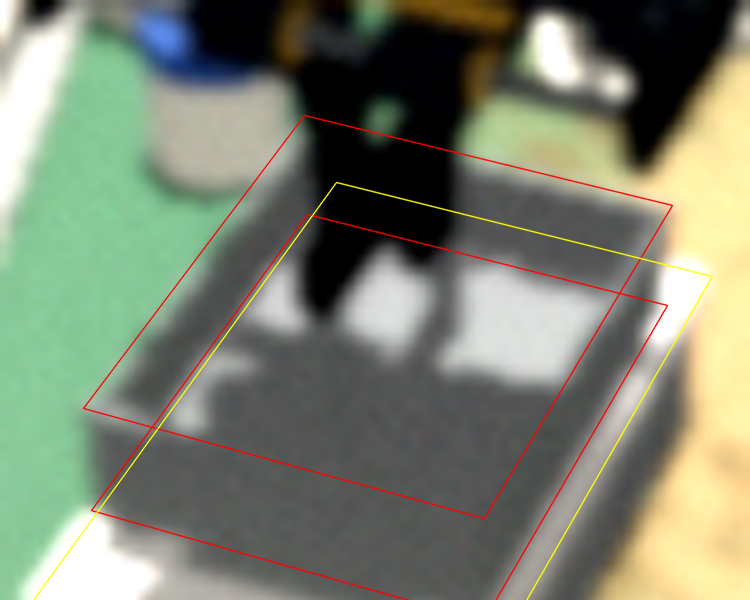

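```bash
for i in 1 2 3 4; do python3 -m jog '[[-0.06,0,0,0,0,0,-0.8],[0,0,0,0,0,0,-0.8]]' >/dev/null;python3 -c "
from h import *
st()"; done
```

```text
t 35.55 p [549.7 -28.7 140.3] yang -15.56 z [ 7.e-04  7.e-04 -1.e+00] F [-1.3  2.2  4.2] T [ 0.44  0.31 -0.02] w 13.4
t 35.8 p [549.7 -29.1 140.3] yang -15.55 z [ 9.e-04  7.e-04 -1.e+00] F [0.8 5.2 4.7] T [ 0.95 -0.01  0.02] w 13.6
t 36.05 p [549.4 -30.1 140.2] yang -15.58 z [ 7.e-04  3.e-04 -1.e+00] F [0.5 5.2 5.1] T [ 0.99 -0.15 -0.04] w 13.6
t 36.3 p [549.2 -30.8 140.2] yang -15.58 z [ 6.e-04  2.e-04 -1.e+00] F [1.4 5.4 5.2] T [ 0.91 -0.12  0.06] w 13.8
```

```bash
for i in 1 2; do python3 -m jog '[[-0.06,0,0,0,0,0,-0.8],[0,0,0,0,0,0,-0.8]]' >/dev/null;python3 -c "
from h import *
st()"; done; python3 -m jog '[[0.1,0,-0.1,0,0,0,-0.8],[0.2,0,0,0,0,0,-0.8],[0.1,0,0.1,0,0,0,-0.8],[0,0,0,0,0,0,-0.8]]'; for i in 1 2 3 4 5; do python3 -m jog '[[0.06,0,0,0,0,0,-0.8],[0,0,0,0,0,0,-0.8]]' >/dev/null;python3 -c "
from h import *
st()"; done
```

```text
t 36.55 p [549.  -31.4 140.2] yang -15.58 z [ 6.e-04  1.e-04 -1.e+00] F [1.  4.  4.9] T [ 0.88 -0.19 -0.08] w 13.2
t 36.8 p [548.8 -32.  140.2] yang -15.59 z [ 5.e-04  2.e-04 -1.e+00] F [2.  5.2 5.3] T [ 0.91 -0.2  -0.06] w 13.6
time: 37.3
ee_pos: [0.5492, -0.0297, 0.1402]
eef_rot: [0.797, 0.604, -0.001, 0.0]
ft_force: [-3.6, -5.0, 6.0]
width: 0.0133
t 37.55 p [549.7 -28.7 140.1] yang -15.64 z [-3.e-04 -1.e-03 -1.e+00] F [-1.9 -4.5  4.6] T [-1.2   0.64 -0.1 ] w 13.8
t 37.8 p [550.1 -28.  140.2] yang -15.63 z [ 2.e-04 -1.e-03 -1.e+00] F [-1.1 -4.3  5.1] T [-1.31  0.54 -0.05] w 13.9
t 38.05 p [550.2 -27.9 140.2] yang -15.65 z [ 1.0e-04 -1.5e-03 -1.0e+00] F [-1.7 -6.4  4.8] T [-1.51  0.62 -0.01] w 13.7
t 38.3 p [550.5 -27.2 140.3] yang -15.66 z [ 5.0e-04 -1.3e-03 -1.0e+00] F [ 0.1 -5.9  5. ] T [-1.43  0.44 -0.21] w 13.4
t 38.55 p [550.6 -27.  140.2] yang -15.69 z [ 3.0e-04 -1.7e-03 -1.0e+00] F [-0.9 -6.7  4.8] T [-1.74  0.62 -0.22] w 14.0
```

```bash
python3 - <<'E'
from h import *
import pickle
s=pickle.load(open("c22.pkl","rb"));M=np.array(s["camera_from_world"]);print("cam",-M[:3,:3].T@M[:3,3])
# resample in frame coords at z=.06, centre (.5475,-.0281), yaw -.272 ; rows: fx decreasing downward, cols: fy decreasing
A=-.272;ex=np.array([np.cos(A),np.sin(A)]);ey=np.array([-np.sin(A),np.cos(A)])
def ff(z,mm=.25):
    fx=np.arange(.075,-.075,-mm/1e3);fy=np.arange(.115,-.115,-mm/1e3)
    Y,X=np.meshgrid(fy,fx);P=np.array([.5475,-.0281])+X[...,None]*ex+Y[...,None]*ey
    p=proj(s,np.c_[P.reshape(-1,2),np.full(X.size,z)]).reshape(X.shape+(2,)).astype(np.float32)
    return cv2.remap(s["frame"],p[...,0],p[...,1],cv2.INTER_CUBIC)[:,:,::-1]
o=ff(.06);b=np.clip((o.astype(float)-30)*1.8,0,255).astype(np.uint8);cv2.imwrite("pics/ff.png",cv2.resize(b,(800,522)))
g=cv2.cvtColor(o,cv2.COLOR_BGR2GRAY).astype(float)
for fy in(.02,0,-.02,-.04):
    c=int((.115-fy)/.00025);print(fy,[int(v) for v in g[450:,c-20:c+21].mean(1)[::4]])
print("fx at start of list",.075-450*.00025,"step 1mm")
E
```

```text
cam [0.4435479  0.73508522 0.71836158]
0.02 [71, 71, 71, 70, 70, 69, 69, 70, 70, 69, 69, 70, 71, 74, 80, 86, 92, 98, 103, 107, 110, 111, 111, 109, 105, 101, 96, 91, 85, 81, 77, 74, 72, 71, 70, 69, 68, 68]
0 [71, 71, 70, 69, 69, 69, 69, 69, 68, 68, 68, 69, 71, 74, 78, 84, 90, 96, 102, 107, 110, 111, 111, 109, 107, 102, 97, 91, 86, 81, 77, 73, 70, 68, 68, 68, 70, 73]
-0.02 [70, 70, 70, 69, 68, 68, 68, 68, 69, 69, 70, 70, 72, 75, 79, 84, 90, 98, 105, 111, 116, 118, 118, 116, 113, 107, 100, 93, 85, 79, 75, 72, 70, 69, 69, 68, 69, 71]
-0.04 [100, 94, 88, 82, 77, 73, 70, 69, 68, 68, 68, 68, 71, 75, 80, 88, 97, 107, 118, 128, 135, 138, 138, 134, 127, 119, 109, 100, 91, 82, 76, 72, 70, 71, 72, 76, 80, 87]
fx at start of list -0.037500000000000006 step 1mm
```

View pics/ff.png

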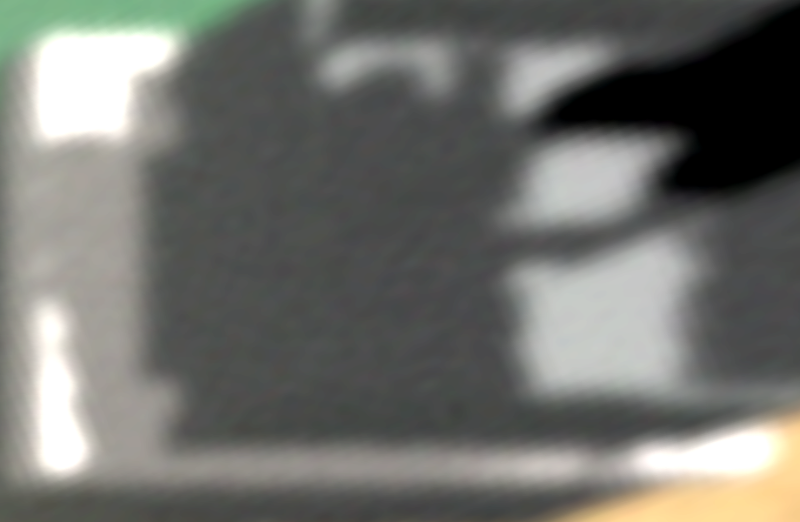

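```bash
python3 - <<'E'
from h import *
import pickle
from scipy.ndimage import gaussian_filter1d
s0=pickle.load(open("c22.pkl","rb"));t0,sc=pickle.load(open("c0.pkl","rb"))
A=-.272;ex=np.array([np.cos(A),np.sin(A)]);ey=np.array([-np.sin(A),np.cos(A)])
def prof(s,fx,z=.06,w=4):
    fy=np.arange(.12,-.12,-.0005);acc=0
    for d in np.linspace(-w,w,9)/1e3:
        P=np.array([.5475,-.0281])+(fx+d)*ex+fy[:,None]*ey
        p=proj(s,np.c_[P,np.full(len(fy),z)]).astype(np.float32)
        acc=acc+cv2.remap(cv2.cvtColor(s["frame"],cv2.COLOR_RGB2GRAY),p[:,:1],p[:,1:],cv2.INTER_CUBIC).ravel().astype(float)
    return fy,acc/9
def edges(fy,p,lo,hi,th=2.0):
    g=gaussian_filter1d(np.gradient(p),2);out=[]
    for i in range(1,len(g)-1):
        if lo<fy[i]<hi and abs(g[i])>th and abs(g[i])>=abs(g[i-1]) and abs(g[i])>abs(g[i+1]):out.append((round(fy[i]*1e3,1),round(g[i],1)))
    return out
for nm,s in(("initial side",sc),("initial top",t0),("now",s0)):
    for fx in(-.055,-.05,-.045,-.03,-.01,.01,.03,.045,.05):
        print(nm,fx,edges(*prof(s,fx,w=3),-.12,.12))
E
```

```text
initial side -0.055 [(np.float64(103.0), np.float64(4.9)), (np.float64(66.0), np.float64(-2.5)), (np.float64(52.0), np.float64(2.6)), (np.float64(-54.5), np.float64(-2.7)), (np.float64(-70.0), np.float64(2.5)), (np.float64(-106.0), np.float64(-2.8))]
initial side -0.05 [(np.float64(113.5), np.float64(2.1)), (np.float64(103.0), np.float64(5.6)), (np.float64(66.5), np.float64(-5.3)), (np.float64(53.5), np.float64(4.8)), (np.float64(33.5), np.float64(-3.4)), (np.float64(25.0), np.float64(3.4)), (np.float64(-25.5), np.float64(-2.9)), (np.float64(-36.5), np.float64(3.3)), (np.float64(-54.5), np.float64(-4.7)), (np.float64(-68.0), np.float64(4.3)), (np.float64(-105.0), np.float64(-3.2))]
initial side -0.045 [(np.float64(103.0), np.float64(5.3)), (np.float64(66.5), np.float64(-4.9)), (np.float64(52.5), np.float64(4.9)), (np.float64(32.0), np.float64(-3.3)), (np.float64(24.0), np.float64(3.2)), (np.float64(-27.5), np.float64(-2.8)), (np.float64(-36.0), np.float64(2.9)), (np.float64(-55.5), np.float64(-4.5)), (np.float64(-67.0), np.float64(4.1)), (np.float64(-70.0), np.float64(4.0)), (np.floa
[... 5654 characters left out ...]
4(-2.3)), (np.float64(-32.5), np.float64(2.5)), (np.float64(-36.0), np.float64(2.7)), (np.float64(-82.0), np.float64(-2.9))]
now 0.01 [(np.float64(113.5), np.float64(2.1)), (np.float64(73.5), np.float64(-2.3))]
now 0.03 [(np.float64(113.5), np.float64(2.1)), (np.float64(-40.0), np.float64(2.5)), (np.float64(-77.0), np.float64(-3.8))]
now 0.045 [(np.float64(104.5), np.float64(5.7)), (np.float64(79.5), np.float64(-6.1)), (np.float64(-29.5), np.float64(2.6)), (np.float64(-43.0), np.float64(-4.0))]
now 0.05 [(np.float64(103.5), np.float64(6.1)), (np.float64(78.0), np.float64(-5.8)), (np.float64(67.5), np.float64(-2.4)), (np.float64(-30.0), np.float64(3.2)), (np.float64(-47.0), np.float64(-3.2))]
```

```bash
python3 - <<'E'
from h import *
import pickle
from scipy.ndimage import gaussian_filter1d
s0=pickle.load(open("c22.pkl","rb"));t0,sc=pickle.load(open("c0.pkl","rb"))
A=-.272;ex=np.array([np.cos(A),np.sin(A)]);ey=np.array([-np.sin(A),np.cos(A)])
def prof(s,fy,z=.06,w=4):
    fx=np.arange(.075,-.075,-.0005);acc=0
    for d in np.linspace(-w,w,9)/1e3:
        P=np.array([.5475,-.0281])+fx[:,None]*ex+(fy+d)*ey
        p=proj(s,np.c_[P,np.full(len(fx),z)]).astype(np.float32)
        acc=acc+cv2.remap(cv2.cvtColor(s["frame"],cv2.COLOR_RGB2GRAY),p[:,:1],p[:,1:],cv2.INTER_CUBIC).ravel().astype(float)
    return fx,acc/9
def edges(fy,p,th=1.5):
    g=gaussian_filter1d(np.gradient(p),2);out=[]
    for i in range(1,len(g)-1):
        if abs(g[i])>th and abs(g[i])>=abs(g[i-1]) and abs(g[i])>abs(g[i+1]):out.append((float(round(fy[i]*1e3,1)),float(round(g[i],1))))
    return out
for nm,s in(("initial side",sc),("initial top",t0),("now",s0)):
    for fy in(.09,.06,.04,.02,0.,-.02,-.04,-.062,-.09):
        print(nm,fy,edges(*prof(s,fy,w=3)))
E
```

```text
initial side 0.09 [(64.0, 6.1), (-61.5, -7.8)]
initial side 0.06 [(66.0, 5.1), (57.5, -4.1), (45.5, 5.1), (36.0, -6.5), (12.5, 4.2), (-33.5, 4.2), (-42.0, -5.0), (-53.5, 4.7), (-62.0, -6.9)]
initial side 0.04 [(65.0, 6.2), (37.0, -6.6), (12.0, 3.8), (-34.0, 5.1), (-60.5, -7.8)]
initial side 0.02 [(65.5, 6.3), (36.5, -7.2), (11.5, 3.9), (-34.0, 5.4), (-61.5, -8.1)]
initial side 0.0 [(65.0, 6.3), (37.0, -7.4), (12.5, 3.7), (-33.0, 5.9), (-62.5, -8.1)]
initial side -0.02 [(65.5, 6.2), (36.5, -6.5), (-33.5, 8.7), (-61.0, -8.0)]
initial side -0.04 [(65.5, 6.2), (36.0, -6.7), (-32.0, 9.1), (-60.5, -7.8)]
initial side -0.062 [(66.5, 4.8), (58.0, -3.3), (46.0, 4.7), (36.5, -6.1), (-32.5, 7.0), (-42.0, -5.1), (-53.0, 3.4), (-62.0, -6.7), (-70.5, 3.9)]
initial side -0.09 [(65.5, 6.0), (-59.0, -5.6)]
initial top 0.09 [(68.0, 14.9), (-58.0, -18.1), (-67.0, 9.1)]
initial top 0.06 [(68.0, 16.6), (62.5, -13.3), (57.0, 2.5), (48.0, 11.1), (40.0, -15.8), (26.0, 9.8), (-31.0, 10.5), (-37.0, -13.0), (-42.0, 3.3), (-52.0, 10.7), (-58.5, -18.7), (-65.5, 10.2)]
initial top 0.04 [(68.0, 15.3), (40.5, -15.2
[... 727 characters left out ...]
), (-65.5, 9.9), (-72.5, -1.7)]
now 0.09 [(64.5, 6.9), (37.5, -6.7), (-49.5, 1.9), (-60.5, -4.0)]
now 0.06 [(60.0, -1.8), (-55.0, 2.4), (-64.0, -2.8)]
now 0.04 [(-53.5, 2.7), (-64.5, -2.9)]
now 0.02 [(60.0, 2.4), (50.0, -2.8), (-52.5, 3.1), (-64.5, -2.5)]
now 0.0 [(64.0, 3.1), (55.5, -2.7), (-53.5, 3.1), (-64.0, -2.7)]
now -0.02 [(-54.5, 3.4), (-64.0, -3.6)]
now -0.04 [(61.5, 3.8), (44.5, -4.2), (33.0, 3.6), (10.0, -3.8), (-0.5, 4.0), (-39.0, -3.2), (-54.5, 5.2), (-63.5, -4.7)]
now -0.062 [(64.5, 1.8), (54.5, -4.8), (37.5, 6.1), (12.5, -3.4), (3.5, 3.9), (-38.0, -4.1), (-54.5, 4.6), (-62.5, -3.2), (-70.0, 4.4)]
now -0.09 [(61.0, -2.5), (19.5, 3.2), (-42.0, -1.9), (-50.5, 8.6), (-60.0, -4.5)]
```

```bash
python3 -m jog '[[0,0,-0.15,0,0,0,-0.8],[-0.25,0.15,0,0,0,0,-0.8],[0,0,0,0,0,0,-0.8]]'>/dev/null; python3 - <<'E'
from h import *
st();delta([.5514,-.0295,.1405],np.radians(-15.55))
E
```

```text
t 38.92 p [550.9 -27.8 140.9] yang -15.57 z [-1.e-03  3.e-04 -1.e+00] F [-0.6 -0.  -4.2] T [-0.06  0.05 -0.02] w 13.5
cm [-0.15  0.09  0.04] dist mm 1.8 rotvec [-0.001  -0.     -0.0003]
```

```bash
python3 -m jog '[[-0.15,0.09,0,0,0,0,-0.8],[0,0,0.05,0,0,0,-0.8],[0,0,0,0,0,0,-0.8]]'>/dev/null; python3 -c "
from h import *
st()";  for i in 1 2 3; do python3 -m jog '[[0,0,0.05,0,0,0,-0.8],[0,0,0,0,0,0,-0.8]]' >/dev/null;python3 -c "
from h import *
st()"; done
```

```text
t 39.3 p [551.7 -29.7 140.9] yang -15.58 z [-1.e-04  2.e-04 -1.e+00] F [ 0.2  0.  -4.1] T [-0.1   0.14  0.03] w 13.7
t 39.55 p [551.7 -29.7 140.5] yang -15.58 z [ 0.e+00  2.e-04 -1.e+00] F [ 0.5 -0.9 -4.4] T [-0.1   0.01  0.04] w 13.7
t 39.8 p [551.8 -29.7 140.1] yang -15.58 z [ 2.e-04  1.e-04 -1.e+00] F [ 0.4  0.  -2.5] T [-0.1   0.11 -0.  ] w 13.7
t 40.05 p [551.6 -29.9 139.4] yang -15.59 z [-3.e-04 -1.e-04 -1.e+00] F [ 0.9 -0.4 -3.9] T [-0.24  0.06 -0.05] w 13.4
```

```bash
for i in 1 2 3 4; do python3 -m jog '[[0,0,0.05,0,0,0,-0.8],[0,0,0,0,0,0,-0.8]]' >/dev/null;python3 -c "
from h import *
st()"; done
```

```text
t 40.3 p [551.7 -29.8 139. ] yang -15.59 z [-1.e-04  0.e+00 -1.e+00] F [ 0.3 -0.5 -3.1] T [-0.2   0.08 -0.01] w 13.7
t 40.55 p [551.7 -29.8 138.5] yang -15.59 z [-1.e-04  0.e+00 -1.e+00] F [-0.4 -0.3 -3.8] T [-0.28  0.08 -0.01] w 13.8
t 40.8 p [551.7 -29.8 138. ] yang -15.59 z [-1.e-04  1.e-04 -1.e+00] F [ 0.  -0.5 -4.5] T [-0.26  0.09 -0.02] w 13.5
t 41.05 p [551.7 -29.8 137.5] yang -15.58 z [-0.e+00  1.e-04 -1.e+00] F [ 0.  -1.1 -3.9] T [-0.29  0.12  0.01] w 13.9
```

```bash
for i in 1 2 3 4; do python3 -m jog '[[0,0,0.06,0,0,0,-0.8],[0,0,0.06,0,0,0,-0.8],[0,0,0,0,0,0,-0.8]]' >/dev/null;python3 -c "
from h import *
st()"; done
```

```text
t 41.42 p [551.7 -29.8 136.3] yang -15.59 z [-1.e-04  1.e-04 -1.e+00] F [-0.8 -0.5 -4.1] T [-0.3   0.12  0.03] w 13.9
t 41.8 p [551.7 -29.8 135. ] yang -15.58 z [-1.e-04  1.e-04 -1.e+00] F [ 0.  -0.9 -3.5] T [-0.3   0.15  0.01] w 13.7
t 42.17 p [551.7 -29.8 133.9] yang -15.59 z [-1.e-04  1.e-04 -1.e+00] F [-0.4 -0.7 -3.9] T [-0.26  0.13  0.01] w 13.3
t 42.55 p [551.7 -29.8 132.6] yang -15.58 z [-1.e-04  1.e-04 -1.e+00] F [-0.3 -0.8 -4.2] T [-0.29  0.11  0.04] w 13.7
```

```bash
for i in 1 2 3 4 5 6; do python3 -m jog '[[0,0,0.05,0,0,0,-0.8],[0,0,0,0,0,0,-0.8]]' >/dev/null;python3 -c "
from h import *
st()"; done
```

```text
t 42.8 p [551.7 -29.8 132.2] yang -15.58 z [-0.e+00  1.e-04 -1.e+00] F [-0.  -1.  -3.8] T [-0.28  0.17 -0.01] w 13.4
t 43.05 p [551.7 -29.8 131.7] yang -15.58 z [-0.e+00  1.e-04 -1.e+00] F [-0.4 -0.5 -3.6] T [-0.26  0.14  0.03] w 13.7
t 43.3 p [551.7 -29.8 131.2] yang -15.58 z [-0.e+00  1.e-04 -1.e+00] F [-0.3  0.1 -3.6] T [-0.3   0.11  0.04] w 13.2
t 43.55 p [551.7 -29.8 130.7] yang -15.59 z [-0.  0. -1.] F [ 0.4 -0.6 -3.8] T [-0.32  0.15  0.  ] w 13.6
t 43.8 p [551.8 -30.  130.5] yang -15.6 z [ 1.e-04  1.e-04 -1.e+00] F [-2.4 -1.7  1.1] T [-0.39  0.65  0.09] w 13.7
t 44.05 p [551.8 -30.  130.5] yang -15.6 z [ 2.e-04  3.e-04 -1.e+00] F [-5.1 -1.2  6.4] T [-0.41  1.23  0.06] w 13.6
```

```bash
python3 -m jog '[[0,0,-0.05,0,0,0,-0.8],[0,0,0,0,0,0,-0.8]]';python3 -m jog '[[0,0,0,0,0,0,-0.6],[0,0,0,0,0,0,-0.3],[0,0,0,0,0,0,0],[0,0,0,0,0,0,0.3],[0,0,0,0,0,0,0.3],[0,0,0,0,0,0,0.3]]'; python3 - <<'E'
from h import *
st();s=grab("side","side30")
b=s["frame"][100:250,160:310,::-1];b=cv2.resize(b,(600,600),interpolation=cv2.INTER_CUBIC);cv2.imwrite("pics/s30.png",b)
E
```

```text
time: 44.3
ee_pos: [0.5518, -0.03, 0.1304]
eef_rot: [0.797, 0.605, 0.0, 0.0]
ft_force: [-3.5, -3.1, 4.3]
width: 0.0137
time: 45.05
ee_pos: [0.5517, -0.0298, 0.1302]
eef_rot: [0.796, 0.605, 0.0, -0.0]
ft_force: [0.3, 0.8, 1.0]
width: 0.0547
t 45.05 p [551.7 -29.8 130.2] yang -15.59 z [ 0.e+00  1.e-04 -1.e+00] F [0.3 0.8 1. ] T [-0.11  0.09 -0.01] w 54.7
```

View pics/s30.png

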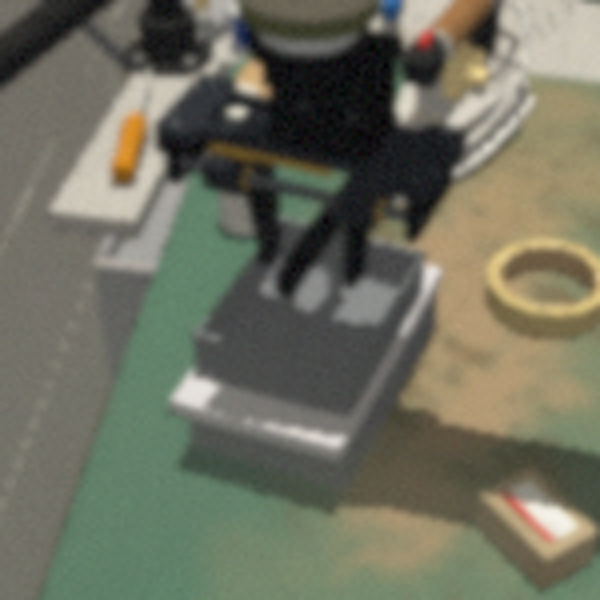

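Looks seated and the fingers are clear of the bar. Retreat up, then back away to see it from the top.

```bash
python3 -m jog '[[0,0,-0.5,0,0,0,0.3],[0,0,-1.5,0,0,0,0.3],[0,0,-3,0,0,0,0.3],[0,0,-3,0,0,0,0.3],[0,0,-2,0,0,0,0.3],[3,0,0,0,0,0,0.3],[4,0,0,0,0,0,0.3],[4,0,0,0,0,0,0.3],[4,0,0,0,0,0,0.3],[4,0,0,0,0,0,0.3],[3,0,0,0,0,0,0.3],[0,0,0,0,0,0,0.3]]'; python3 - <<'E'
from h import *
st();s=grab("side","side31");t=grab("top","top31")
b=s["frame"][100:250,160:310,::-1];b=cv2.resize(b,(600,600),interpolation=cv2.INTER_CUBIC);cv2.imwrite("pics/s31.png",b)
a=t["frame"][90:290,90:410,::-1];a=cv2.resize(a,(800,500),interpolation=cv2.INTER_CUBIC);cv2.imwrite("pics/t31.png",a)
E
```

```text
time: 46.6
ee_pos: [0.6107, 0.1852, 0.2307]
eef_rot: [0.795, 0.606, 0.0, -0.0]
ft_force: [-0.3, -0.2, 0.0]
width: 0.0564
t 46.6 p [610.7 185.2 230.7] yang -15.35 z [ 2.e-04  7.e-04 -1.e+00] F [-0.3 -0.2  0. ] T [-0.15  0.08  0.02] w 56.4
```

View pics/s31.png

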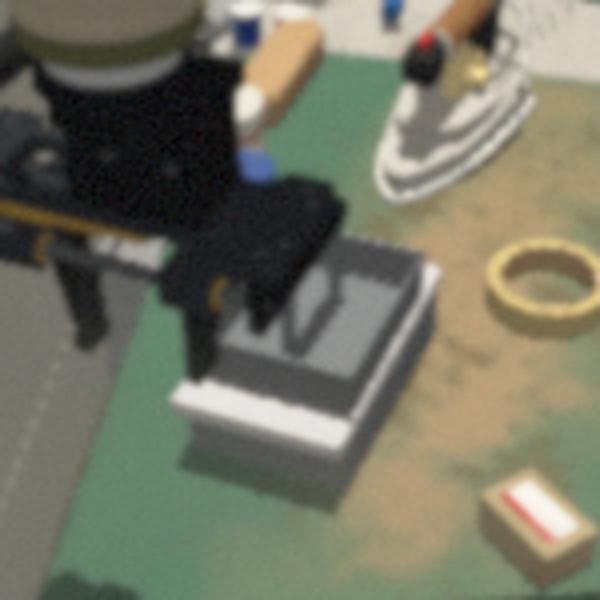

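View pics/t31.png

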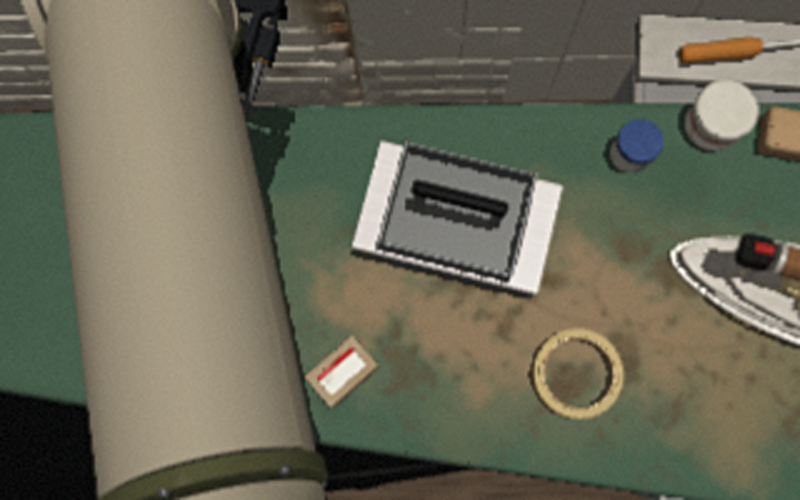

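The tray sits flush and centred on the frame (zoomed top view, tray centre near (457,210)), and the gripper is clear. Handing in.

```bash
python3 -m jog '[[0,0,0,0,0,0,0.3],[0,0,0,0,0,0,0.3]]'; python3 -c "
from bench import r
print(r.close_job())"
```

```text
time: 46.95
ee_pos: [0.6109, 0.1812, 0.2307]
eef_rot: [0.797, 0.604, 0.0, 0.0]
ft_force: [1.2, -0.5, -0.3]
width: 0.0563
the job is handed in; nothing more can be done
None
```

The reel is in the lower tray and the upper tray is stacked on it. I handed the job in at about 47 s of the 72 s allowed. No verdict came back.

- **Reel:** the first placing failed. The reel stuck to one finger and ended up standing in the upper tray, which I saw in the side picture. I gripped it again by its top flange only and put it in the lower tray. The top picture showed it lying there, let go, before I lifted the upper tray.
- **Upper tray:** I lifted it by the handle. The first landing was on top of the frame because I had the frame's centre wrong by about 2 mm. A short sideways search under light load found nothing, so I measured the socket edges again and moved over. The tray then went down a full 10 mm, from 140.5 to 130.5 mm at the tool. The highest wrist reading was 6.4 N, about 10 N on the frame with the tray's weight counted.
- **Last checks:** after letting go, both cameras showed the tray flush with the frame and parallel to it. The gripper was clear and the bystanders in view looked unmoved. The tape measure was hidden behind the arm in the last picture. I never moved near it at low height. I could not see the reel under the upper tray at the end.

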